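# Gauge the dosing bore with the depth rod

### The job

Take the depth rod from its grey stand and slide it, narrow end first, down the bore of the aluminium dosing block, pushing the stiff seal ring ahead of it until the rod truly bottoms on the hard stop, gently: press with no more than about 25 N. Leave the rod standing bottomed there, then slide the red cursor along the white scale until it reads the length of rod (handle included) that stands out above the mouth of the bore, to within 4 mm. Leave the jars and the yarn cone where they are.

Things in the scene. Friction and masses are not known exactly. Their poses are not given: they have to be found in the camera images.
- rod_center (a point): Middle of the depth rod (75 mm from either end), about 0.11 kg, 150 mm long. From the bottom: steel nose 6 mm thick, 10 mm long; steel shank 14 mm thick, 105 mm long, with four thin black rings; orange square handle 20 x 20 mm, 35 mm long. z runs from tip to top; x and y are square to the handle's flat sides. It starts upright in the stand.
- rod_top (a point): Centre of the top end of the rod's orange handle; 150 mm from the tip.
- rod_tip (a point): Centre of the lower end of the rod's thin nose.
- stand: Grey plastic stand with a blue band, fixed, 60 x 60 x 60 mm; origin at the centre of its underside. The rod stands in a central hole 16 mm wide and 50 mm deep.
- block: Aluminium dosing block, fixed, 56 x 56 mm, 115 mm high, with a blue 90 x 90 x 8 mm flange at its foot and a blue band; origin at the centre of its underside. A hard stop lies hidden in its bore, at a depth that differs each time: the nose of the rod meets it 52 to 98 mm below the mouth, so 52 to 98 mm of rod stand out when bottomed.
- mouth (a point): Centre of the bore's mouth, on the block's top; z up. The bore is vertical, 16 mm wide, 3 mm chamfer. A black seal ring with a 10 mm hole starts 15 to 28 mm below the mouth: the rod's nose passes through it, its shoulder pushes the ring down. The ring slides at about 6 N plus 20 N per m/s, does not spring back, and holds the rod up if that is let go early.
- scale: White scale plate, fixed, 66 x 190 x 10 mm, lying flat; origin at the centre of its underside, its long side along its own y. Black ticks every 10 mm on both sides, longer every 50 mm; the zero tick is blue and lies at y = -65 mm; readings grow along +y.
- cursor (a joint): Reading of the red cursor in m (0 at the blue zero tick, 0.13 at the far end); it slides along the scale's +y with about 1.5 N of friction and stays where it is left.
- cursor_grip (a point): Point to grip the red cursor: on its centre line, 37 mm above the table. The cursor is a block 24 mm across the scale, 20 mm along it, reaching from 11 to 53 mm above the table; a thin red needle at its middle shows the reading.
- jar_red_center (a point): Centre of a red dye jar, 54 mm wide, 110 mm high: leave alone.
- jar_amber_center (a point): Centre of an amber dye jar, 54 mm wide, 110 mm high: leave alone.
- cone_center (a point): Centre of a grey yarn cone, 90 mm wide at its foot, 140 mm high: leave alone.
Not all that is in view belongs to the job. What is meant by the scale is not pink, and is the larger of those in its own colour.

How it is judged:
On the way, in this order (a step that is already met when the one before it is completed fails the run):
1. the rod has been slid down the bore until its nose bottoms on the hard stop (distance between rod_tip and stop_face below 0.0095 m and horizontal distance between rod_tip and mouth below 0.003 m and angle between rod_center's own z axis and vertical below 0.06 rad), for 0.2 s.
2. with the rod still bottomed, the cursor reads the length of rod above the mouth (all of step 1 and (((z of rod_top in the frame of mouth between 0.04899 and 0.05101 m and value of joint cursor between 0.045 and 0.055 m) or (z of rod_top in the frame of mouth between 0.05099 and 0.05301 m and value of joint cursor between 0.047 and 0.057 m) or (z of rod_top in the frame of mouth between 0.05299 and 0.05501 m and value of joint cursor between 0.049 and 0.059 m) or (z of rod_top in the frame of mouth between 0.05499 and 0.05701 m and value of joint cursor between 0.051 and 0.061 m) or (z of rod_top in the frame of mouth between 0.05699 and 0.05901 m and value of joint cursor between 0.053 and 0.063 m) or (z of rod_top in the frame of mouth between 0.05899 and 0.06101 m and value of joint cursor between 0.055 and 0.065 m) or (z of rod_top in the frame of mouth between 0.06099 and 0.06301 m and value of joint cursor between 0.057 and 0.067 m) or (z of rod_top in the frame of mouth between 0.06299 and 0.06501 m and value of joint cursor between 0.059 and 0.069 m) or (z of rod_top in the frame of mouth between 0.06499 and 0.06701 m and value of joint cursor between 0.061 and 0.071 m) or (z of rod_top in the frame of mouth between 0.06699 and 0.06901 m and value of joint cursor between 0.063 and 0.073 m) or (z of rod_top in the frame of mouth between 0.06899 and 0.07101 m and value of joint cursor between 0.065 and 0.075 m) or (z of rod_top in the frame of mouth between 0.07099 and 0.07301 m and value of joint cursor between 0.067 and 0.077 m) or (z of rod_top in the frame of mouth between 0.07299 and 0.07501 m and value of joint cursor between 0.069 and 0.079 m)) or ((z of rod_top in the frame of mouth between 0.07499 and 0.07701 m and value of joint cursor between 0.071 and 0.081 m) or (z of rod_top in the frame of mouth between 0.07699 and 0.07901 m and value of joint cursor between 0.073 and 0.083 m) or (z of rod_top in the frame of mouth between 0.07899 and 0.08101 m and value of joint cursor between 0.075 and 0.085 m) or (z of rod_top in the frame of mouth between 0.08099 and 0.08301 m and value of joint cursor between 0.077 and 0.087 m) or (z of rod_top in the frame of mouth between 0.08299 and 0.08501 m and value of joint cursor between 0.079 and 0.089 m) or (z of rod_top in the frame of mouth between 0.08499 and 0.08701 m and value of joint cursor between 0.081 and 0.091 m) or (z of rod_top in the frame of mouth between 0.08699 and 0.08901 m and value of joint cursor between 0.083 and 0.093 m) or (z of rod_top in the frame of mouth between 0.08899 and 0.09101 m and value of joint cursor between 0.085 and 0.095 m) or (z of rod_top in the frame of mouth between 0.09099 and 0.09301 m and value of joint cursor between 0.087 and 0.097 m) or (z of rod_top in the frame of mouth between 0.09299 and 0.09501 m and value of joint cursor between 0.089 and 0.099 m) or (z of rod_top in the frame of mouth between 0.09499 and 0.09701 m and value of joint cursor between 0.091 and 0.101 m) or (z of rod_top in the frame of mouth between 0.09699 and 0.09901 m and value of joint cursor between 0.093 and 0.103 m) or (z of rod_top in the frame of mouth between 0.09899 and 0.10101 m and value of joint cursor between 0.095 and 0.105 m)))), for 0.2 s.
At the end, for the whole second after the job is handed in: The rod stands upright in the bore (within 3 mm of its axis, 0.06 rad of upright), its nose within about 2 mm of the hard stop, let go and at rest; the cursor is at rest and its reading equals the length of rod above the mouth to within 4 mm (all of step 2 and linear speed of rod below 0.01 m/s and velocity of joint cursor between -0.005 and 0.005 m/s); the robot touches nothing.
It fails at once if the rod is pressed on the hard stop with more than 35 N (contact force between rod and stop_face above 35 N).
It fails at once if the rod is pressed on the block or its seal with more than 35 N (contact force between rod and block above 35 N).
It fails at once if a jar or the yarn cone is pushed more than 15 mm or tipped (distance of any of jar_red_center, jar_amber_center, cone_center from where it was at the start of the episode above 0.015 m or angle between any of jar_red_center, jar_amber_center, cone_center's own z axis and vertical above 0.2 rad).
It also fails if it takes over 67 s, if anything falls off the work surface, if the arm or the gripper's body presses on something with over 40 N, if the wrist force passes 120 N, or if a joint passes its speed limit or range.

### The arm

A 7-joint arm with a two-finger parallel gripper is mounted at the origin on the work surface. World frame = base frame: x ahead of the robot, y to its left, z up, the work surface at z = 0. Lengths are in m, angles in rad, forces in N, time in s.
With the tool pointing down it reaches from about 0.4 to 0.85 m from the base axis. Payload 10.4 kg.
Tool frame: the origin (TCP) lies at the very end of the fingers, on their centre line; the grasp point (between the pads) lies 19 mm behind it; y points along the fingers, z is the direction in which the jaws open and shut, and the axes are right-handed (so a half turn about y gives the same grasp; the last joint's range is limited). The gripper opens to 87 mm and grips with 3 to 60 N. Pads are 19 mm wide; open, the fingers measure 117 mm over their backs; the gripper's body (75 mm by 190 mm) begins 51 mm behind the grasp point.
Start: joints at [1.113, 0.332, -0.065, 1.46, 0.022, 1.35, -0.088], TCP at [0.263, -0.567, 0.223] pointing down, gripper open.
Joint ranges: [-2.6, 2.6], [-0.5, 2.12], [-1.47, 1.34], [0.16, 2.42], [-1.27, 4.41], [0.06, 2.06], [-2.6, 2.6]. Speed limits (rad/s): [2.22, 2.22, 2.79, 2.79, 3.14, 3.14, 3.14].

### API

Orientations are given as a rotation vector (axis times angle).
In Python, from station import env gives the robot as it stands.
- The arm moves only by the tool step_arm, never from a script. Its arguments are lists of equal length, an entry for each row: "slide": the shift along the tool's x, y, z in cm, a list of three; "twist": the turn, a rotation vector about the tool's x, y, z in degrees, a list of three. A call has 1 to 12 rows; each row shifts and turns the commanded pose from where the row before left it, along the tool's axes as they then stand; what a row does not reach is not made up. A row lasts 1/12 s, in which the tool goes at most 41.7 mm and 7.16 degrees, less where a joint would pass 70% of its speed; a pose out of reach is approached as far as the arm can. A call with a gripper value outside its range is refused whole. "fingers" is the opening, from 0 (shut) to 1 (fully open), set as the call begins (left out, the last holds). The fingers move at their own pace and stop on an object; the grip force is fixed at half the most. Time passes only in rows, so rows that do not move let the fingers close. It gives the time, the measured TCP pose, the force and the opening at its end, in the units of the state.
- env.get_obs(): the state, without advancing time (a new reading comes with each control period).
- env.grab_frame(name): name is "side" or "top"; returns the picture (384x512x3 uint8, red, green, blue); there is no depth.
- env.camera_info(name): a dict with "intrinsics" (3x3 intrinsics, pixels), "R" (3x3) and "t" (3): a world point X has camera coordinates R X + t. Camera axes: x right, y down, z forward; pixel columns grow to the right and rows downward; lengths in m; the calibration is good to about 2 mm. A picture is of the moment at which its call begins. camera_info takes no time and is no camera call.
- env.finish_job(): hands the job in, once; it reports no verdict.
The state is a dict: "time_s": time; "q": joint angles; "joint_velocities": joint speeds; "joint_torque": joint torques, N m; "tcp_pos": TCP position; "tcp_rot": TCP orientation; "force": force on the tool from outside, world axes, zero at the start; "moment": the same for the moment, N m; "width": finger opening in m.
Only numpy, scipy, OpenCV 4.12 (cv2) and the standard library are available. Lean on these libraries where they do the work, as an engineer would, in place of code of your own. Each camera call takes 0.05 s, during which the arm holds its last target.

## Working session

There is one attempt and no reset: what is moved stays moved. The work goes in short steps, Python scripts to look and compute and a tool call to move; the robot and the scene stay as the last step left them, time stands still between calls to the robot, and variables do not carry over. Pictures are saved under pics/ and viewed, and the job is handed in when it is done.

Besides the shell and the picture viewer there is one more tool, called as a command line: name --argument value ..., lists and objects as JSON in quotes. step_arm: Moves the arm, as the interface text tells. Its arguments: {"type":"object","properties":{"slide":{"type":"array","items":{"type":"array","items":{"type":"number"}}},"twist":{"type":"array","items":{"type":"array","items":{"type":"number"}}},"fingers":{"type":"number"}},"required":["slide","twist"]}

```bash
ls; mkdir -p pics; python3 - <<'E'
from station import env
import cv2,numpy as np
np.set_printoptions(precision=4,suppress=True)
o=env.get_obs();print(o)
for n in("side","top"):
    f=env.grab_frame(n);cv2.imwrite(f"pics/{n}0.png",f[:,:,::-1]);print(n,env.camera_info(n))
E
```

```text
pics
{'time_s': 0.0, 'q': array([ 1.1134,  0.3329, -0.0647,  1.4609,  0.0216,  1.3499, -0.0885]), 'joint_velocities': array([-0.0008, -0.0004, -0.0008, -0.0003, -0.0003, -0.0002, -0.0019]), 'joint_torque': array([ -0.0006, -62.3257,   0.0241, -38.9899,  -0.0614,   0.0398,
         0.0001]), 'tcp_pos': array([ 0.2631, -0.5665,  0.2218]), 'tcp_rot': array([-0.4379,  1.9824, -1.9797]), 'force': array([ 0.2765, -0.5296, -0.506 ]), 'moment': array([-0.0022, -0.0318, -0.0739]), 'width': 0.0867931134355687}
side {'intrinsics': array([[437.1497,   0.    , 238.8186],
       [  0.    , 437.1497, 185.1039],
       [  0.    ,   0.    ,   1.    ]]), 'R': array([[-0.8241, -0.5663,  0.0164],
       [-0.4342,  0.6128, -0.6603],
       [ 0.3638, -0.5512, -0.7508]]), 't': array([0.4244, 0.3119, 0.8882])}
top {'intrinsics': array([[494.5823,   0.    , 261.6715],
       [  0.    , 494.5823, 191.1781],
       [  0.    ,   0.    ,   1.    ]]), 'R': array([[-0.0258, -0.9996, -0.0078],
       [-0.9938,  0.0265, -0.1078],
       [ 0.1079,  0.005 , -0.9941]]), 't': array([-0.0039,  0.5469,  1.2755])}
```

View pics/side0.png

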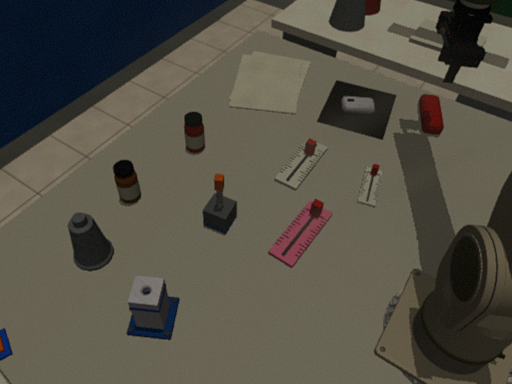

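View pics/top0.png

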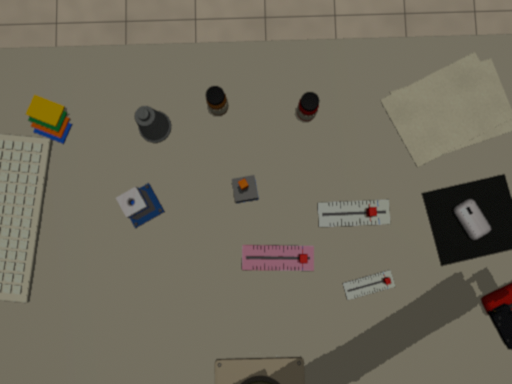

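Three candidate scales: pink (top 278,257), large white (top 353,213) and small white (top 369,285). The larger white one, at (353,213), fits the description. I'll confirm that with enlarged crops.

```bash
python3 - <<'E'
import cv2,numpy as np
t=cv2.imread("pics/top0.png");s=cv2.imread("pics/side0.png")
a=cv2.resize(t[190:305,305:405],(520,598),interpolation=cv2.INTER_CUBIC)
cv2.imwrite("pics/c1.png",a)
b=cv2.resize(t[160:240,110:270],(800,400),interpolation=cv2.INTER_CUBIC)
cv2.imwrite("pics/c2.png",b)
c=cv2.resize(s[165:345,120:250],(433,600),interpolation=cv2.INTER_CUBIC)
d=cv2.resize(s[130:210,270:390],(360,240),interpolation=cv2.INTER_CUBIC)
e=np.zeros((600,793,3),np.uint8);e[:,:433]=c;e[:240,433:]=d
cv2.imwrite("pics/c3.png",e)
E
```

```text
(no output)
```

View pics/c1.png

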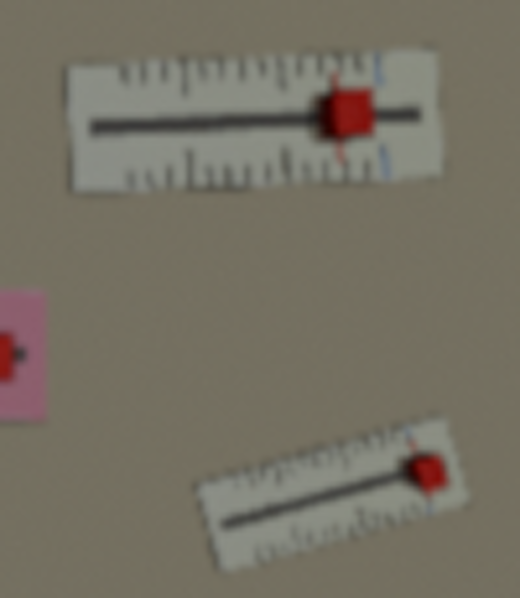

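View pics/c2.png

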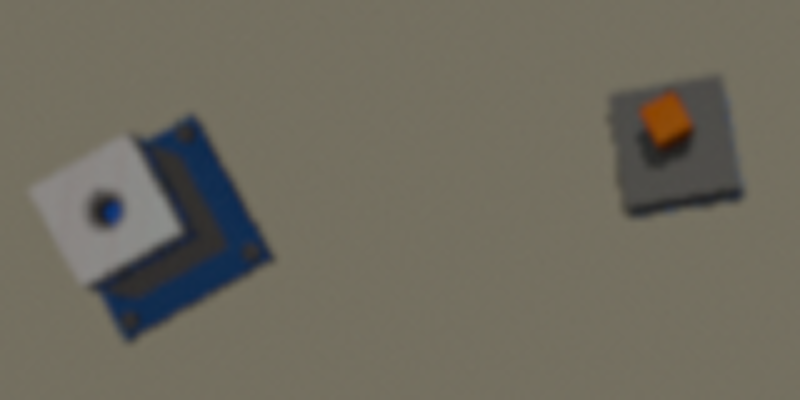

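View pics/c3.png

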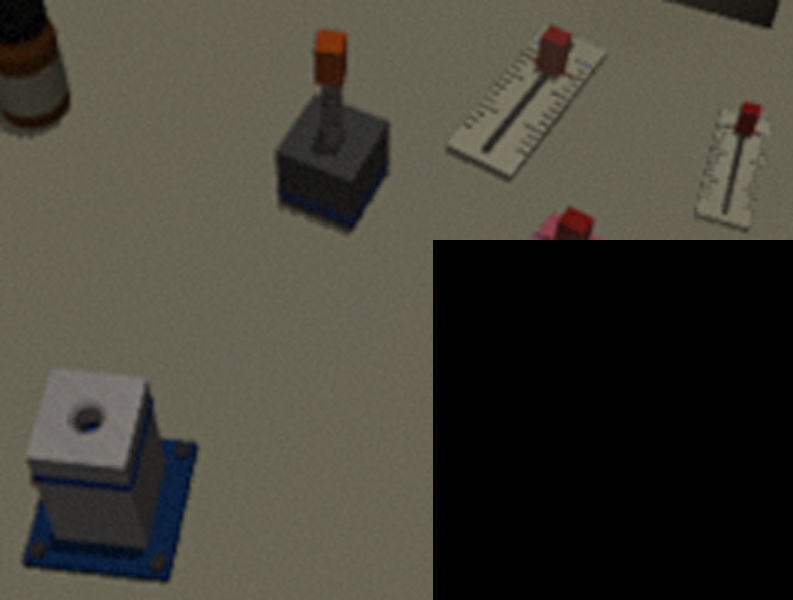

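```bash
cat > h.py <<'E'
from station import env
import cv2,numpy as np
np.set_printoptions(precision=4,suppress=True)
def ray(n,uv):
    c=env.camera_info(n);K,R,t=[np.array(c[k]) for k in("intrinsics","R","t")]
    d=R.T@np.linalg.solve(K,[uv[0],uv[1],1.]);return -R.T@t,d
def onz(n,uv,z):
    C,d=ray(n,uv);return C+d*(z-C[2])/d[2]
def tri(uvs):
    A=np.zeros((3,3));b=np.zeros(3);rs=[ray(n,uv) for n,uv in uvs.items()]
    for C,d in rs:
        d=d/np.linalg.norm(d);M=np.eye(3)-np.outer(d,d);A+=M;b+=M@C
    X=np.linalg.solve(A,b)
    return X,[np.linalg.norm(np.cross(X-C,d/np.linalg.norm(d)))for C,d in rs]
def proj(n,X):
    c=env.camera_info(n);x=np.array(c["R"])@X+c["t"];p=np.array(c["intrinsics"])@x;return p[:2]/p[2]
def load(f):return cv2.imread(f)
def blob(img,roi,fn,show=True):
    x0,y0,x1,y1=roi;S=4
    im=cv2.resize(img[y0:y1,x0:x1],None,fx=S,fy=S,interpolation=cv2.INTER_CUBIC)
    m=fn(cv2.cvtColor(im,cv2.COLOR_BGR2HSV).astype(int),im.astype(int)).astype(np.uint8)*255
    cs,_=cv2.findContours(m,cv2.RETR_EXTERNAL,cv2.CHAIN_APPROX_NONE)
    c=max(cs,key=cv2.contourArea)
    conv=lambda p:(np.array(p,float)+.5)/S-.5+[x0,y0]
    r=cv2.minAreaRect(c);M=cv2.moments(c)
    return dict(box=conv(cv2.boxPoints(r)),cen=conv(r[0]),mom=conv([M['m10']/M['m00'],M['m01']/M['m00']]),area=M['m00']/S/S,hull=conv(cv2.convexHull(c)[:,0]),
      quad=conv(cv2.approxPolyDP(cv2.convexHull(c),0.06*cv2.arcLength(c,True),True)[:,0]))
E
python3 - <<'E'
from h import *
T=load("pics/top0.png");S=load("pics/side0.png")
org=lambda h,b:(h[...,0]<20)&(h[...,1]>150)&(h[...,2]>90)
def show(n,b,z):
    P=np.array([onz(n,p,z)[:2] for p in b['quad']]);print(n,'quad',b['quad'].tolist());print(P);print('edges',np.linalg.norm(P-np.roll(P,-1,0),axis=1),'ang',[round(float(np.degrees(np.arctan2(*(np.roll(P,-1,0)-P)[i][::-1]))),1) for i in range(len(P))],'cen',onz(n,b['cen'],z),onz(n,b['mom'],z),'meanq',P.mean(0))
b=blob(T,(225,165,265,205),org);show('top',b,.160)
b=blob(S,(205,165,235,200),org);print('side orange',b['quad'],b['mom'])
wh=lambda h,b:(h[...,2]>135)&(h[...,1]<60)
for th in(125,135):
  wh=lambda h,b:(h[...,2]>th)&(h[...,1]<45)
  b=blob(T,(105,175,165,230),wh);show('top',b,.115)
  b=blob(S,(120,265,175,325),wh);show('side',b,.115)
gray=lambda h,b:(h[...,2]<100)&(h[...,1]<45)
b=blob(T,(225,165,268,210),lambda h,b:(b[...,2]<90)|(h[...,1]>120));show('top',b,.06)
for th in(120,130):
  b=blob(T,(305,190,405,240),lambda h,b:(b[...,0]>th));show('top',b,.010)
red=lambda h,b:((h[...,0]<8)|(h[...,0]>172))&(h[...,1]>150)&(h[...,2]>80)
b=blob(T,(355,195,390,225),red);show('top',b,.053)
b=blob(S,(295,130,325,160),red);show('side',b,.053)
print(T[205,130],T[210,330],T[230,250],T[195,250])
E
```

```text
top quad [[243.875, 178.125], [247.625, 185.125], [241.125, 188.125], [237.875, 181.375]]
[[0.5648 0.0226]
 [0.5478 0.0141]
 [0.541  0.0297]
 [0.5574 0.0371]]
edges [0.019  0.017  0.018  0.0162] ang [-153.3, 113.4, 24.3, -62.8] cen [0.5529 0.0258 0.16  ] [0.5528 0.0258 0.16  ] meanq [0.5527 0.0259]
side orange [[215.625 173.625]
 [223.125 174.875]
 [221.625 180.375]
 [213.875 179.625]] [218.5648 177.059 ]
top quad [[133.875, 186.875], [144.625, 205.375], [125.375, 215.875], [115.375, 197.625]]
[[0.5564 0.2968]
 [0.5098 0.2702]
 [0.4852 0.3176]
 [0.5309 0.3425]]
edges [0.0536 0.0534 0.0521 0.0523] ang [-150.3, 117.5, 28.6, -60.8] cen [0.5208 0.3066 0.115 ] [0.5207 0.3065 0.115 ] meanq [0.5206 0.3068]
side quad [[156.875, 298.125], [155.875, 303.125], [155.375, 301.625]]
[[0.4918 0.306 ]
 [0.4866 0.3146]
 [0.4893 0.3129]]
edges [0.01   0.0032 0.0073] ang [121.0, -32.0, -70.6] cen [0.4891 0.3103 0.115 ] [0.4887 0.3112 0.115 ] meanq [0.4892 0.3111]
top quad [[134.125, 187.875], [143.875, 205.625], [126.375, 215.125], [116.625, 197.625]]
[[0.5539 0.2962]
 [0.5093 0.2721]
 [0.487  0.3152]
 [0.5309 0.3394]]
edges [0.0507 0.0485 0.0501 0.049 ] ang [-151.6, 117.3, 29.0, -61.9] cen [0.5206 0.3055 0.115 ] [0.5205 0.3055 0.115 ] meanq [0.5203 0.3057]Traceback (most recent call last):
  File "<stdin>", line 12, in <module>
  File "h.py", line 23, in blob
    c=max(cs,key=cv2.contourArea)
ValueError: max() iterable argument is empty
```

```bash
python3 - <<'E'
from h import *
T=load("pics/top0.png");S=load("pics/side0.png")
def show(l,n,b,z):
    P=np.array([onz(n,p,z)[:2] for p in b['quad']]);D=np.roll(P,-1,0)-P
    print(l,n,'quad',b['quad'].round(1).tolist(),'edges',np.linalg.norm(D,axis=1),'ang',np.degrees(np.arctan2(D[:,1],D[:,0])).round(1),'mom',onz(n,b['mom'],z)[:2],'meanq',P.mean(0))
print(S[285,145],S[290,135],S[310,145],S[300,155],'tbl',T[240,200],S[250,200])
for th in(115,125):
  b=blob(S,(120,265,180,325),lambda h,b:(b[...,0]>th)&(h[...,1]<50));show('block','side',b,.115)
b=blob(T,(225,165,268,210),lambda h,b:(b[...,2]<85)|(h[...,1]>120));show('stand','top',b,.06)
for th in(108,118):
  b=blob(T,(305,190,405,240),lambda h,b:(b[...,0]>th));show('scale','top',b,.010)
  b=blob(S,(265,130,340,195),lambda h,b:(b[...,0]>th));show('scale','side',b,.010)
red=lambda h,b:((h[...,0]<8)|(h[...,0]>172))&(h[...,1]>150)&(h[...,2]>80)
for v in(80,120):
  red=lambda h,b:((h[...,0]<8)|(h[...,0]>172))&(h[...,1]>150)&(h[...,2]>v)
  b=blob(T,(355,195,390,225),red);show('cur','top',b,.053)
# bore hole
dark=lambda h,b:(h[...,2]<110)|(h[...,1]>80)
b=blob(T,(124,194,138,208),dark);show('mouth','top',b,.115);print(b['cen'],b['area'])
b=blob(S,(139,283,154,297),lambda h,b:h[...,2]<100);show('mouth','side',b,.115);print(b['cen'],b['area'])
# orange top face
print(tri({'top':[242.6,183.2],'side':[218.6,177.1]}))
E
```

```text
[ 94  98 103] [111 113 118] [41 15  6] [116 120 124] tbl [ 96 112 116] [ 84  99 103]
block side quad [[157.6, 295.6], [155.6, 303.6], [152.9, 299.1]] edges [0.0162 0.0109 0.0107] ang [ 118.4  -20.7 -103.5] mom [0.4911 0.3101] meanq [0.4923 0.3096]Traceback (most recent call last):
  File "<stdin>", line 8, in <module>
  File "h.py", line 23, in blob
    c=max(cs,key=cv2.contourArea)
ValueError: max() iterable argument is empty
```

```bash
python3 - <<'E'
from h import *
T=load("pics/top0.png");S=load("pics/side0.png")
def show(l,n,b,z):
    P=np.array([onz(n,p,z)[:2] for p in b['quad']]);D=np.roll(P,-1,0)-P
    print(l,n,'quad',b['quad'].round(1).tolist(),'edges',np.linalg.norm(D,axis=1),'ang',np.degrees(np.arctan2(D[:,1],D[:,0])).round(1),'mom',onz(n,b['mom'],z)[:2],'meanq',P.mean(0))
def go(l,n,roi,f,z):
    try: b=blob(T if n=='top' else S,roi,f);show(l,n,b,z);print('   cen',b['cen'],'area',b['area'])
    except Exception as e: print(l,n,e)
for th in(90,98): go('block','side',(120,265,180,325),lambda h,b:(b[...,0]>th)&(h[...,1]<32),.115)
go('stand','top',(225,165,268,210),lambda h,b:(b[...,2]<85)|(h[...,1]>120),.06)
for th in(106,112): go('scale','top',(305,190,405,240),lambda h,b:(b[...,0]>th),.010)
for th in(98,105): go('scale','side',(265,130,340,195),lambda h,b:(b[...,0]>th),.010)
for v in(80,120): go('cur','top',(355,195,390,225),lambda h,b:((h[...,0]<8)|(h[...,0]>172))&(h[...,1]>150)&(h[...,2]>v),.053)
go('mouth','top',(124,194,138,208),lambda h,b:(h[...,2]<110)|(h[...,1]>80),.115)
go('mouth','side',(139,283,154,297),lambda h,b:h[...,2]<80,.115)
E
```

```text
block side quad [[135.1, 275.6], [163.4, 278.1], [156.1, 304.6], [127.4, 301.6]] edges [0.0551 0.0552 0.0539 0.0544] ang [-150.6  117.1   28.6  -61.6] mom [0.5204 0.3055] meanq [0.5206 0.3052]
   cen [145.4016 289.7673] area 782.75
block side quad [[135.6, 275.4], [162.6, 278.1], [155.9, 304.4], [127.9, 300.9]] edges [0.0529 0.0546 0.0528 0.0535] ang [-151.4  118.    27.4  -62. ] mom [0.5206 0.3054] meanq [0.5211 0.3048]
   cen [145.1965 289.6602] area 765.59375
stand top quad [[252.9, 175.6], [258.1, 198.9], [235.6, 202.9], [232.4, 179.4]] edges [0.0619 0.0588 0.0616 0.0539] ang [-168.8   98.6    6.7  -81.1] mom [0.5482 0.0255] meanq [0.5497 0.0251]
   cen [244.434 189.387] area 537.25
scale top quad [[369.4, 201.6], [318.9, 225.9]] edges [0.15 0.15] ang [114. -66.] mom [ 0.4836 -0.2301] meanq [ 0.4825 -0.2362]
   cen [343.8294 213.1604] area 927.0
scale top quad [[369.1, 201.9], [319.1, 225.9]] edges [0.1485 0.1485] ang [114. -66.] mom [ 0.4836 -0.2285] meanq [ 0.4822 -0.2362]
   cen [343.8342 213.2685] area 823.25
scale side quad [[314.1, 156.1], [295.6, 186.9], [275.1, 177.1]] ed
[... 597 characters left out ...]
25
cur top quad [[374.9, 207.1], [375.6, 214.4], [370.4, 214.6], [370.1, 207.9]] edges [0.0188 0.0135 0.0174 0.0124] ang [-177.    91.2   -0.7  -82.5] mom [ 0.4853 -0.3029] meanq [ 0.4851 -0.303 ]
   cen [372.698  210.9701] area 40.0
mouth top quad [[129.1, 197.6], [134.1, 199.4], [131.9, 205.4], [127.1, 203.6]] edges [0.0132 0.0157 0.0126 0.0155] ang [-110.7  159.4   68.4  -18.4] mom [0.5205 0.3053] meanq [0.5204 0.3049]
   cen [130.3382 201.5221] area 45.09375
mouth side quad [[149.4, 287.1], [148.6, 293.4], [141.6, 292.6], [143.1, 287.4]] edges [0.0129 0.0134 0.0109 0.0117] ang [ 126.    28.4  -62.  -142.4] mom [0.5194 0.3058] meanq [0.5199 0.3057]
   cen [145.7931 290.3922] area 55.65625
```

```bash
python3 - <<'E'
from h import *
from scipy.spatial.transform import Rotation as R
o=env.get_obs();M=R.from_rotvec(o['tcp_rot']).as_matrix();print(M)
print('z yaw',np.degrees(np.arctan2(M[1,2],M[0,2])))
S=load("pics/side0.png");T=load("pics/top0.png")
# brighter orange = top face
for n,im,roi in(('side',S,(205,165,235,200)),('top',T,(225,165,265,205))):
  for v in(90,130,150,170):
    try:
      b=blob(im,roi,lambda h,b:(h[...,0]<20)&(h[...,1]>150)&(h[...,2]>v))
      print(n,v,b['area'],b['cen'],onz(n,b['cen'],.16)[:2],onz(n,b['mom'],.16)[:2],b['quad'].round(1).tolist())
    except Exception as e:print(e)
for n,im,roi in(('side',S,(195,190,245,235)),):
  b=blob(im,roi,lambda h,b:(b[...,2]<75));print('stand',b['area'],b['hull'].round(0).astype(int).tolist())
b=blob(T,(305,190,405,240),lambda h,b:((h[...,1]<38)&(b[...,2]>100)))
E
```

```text
[[-0.907  -0.0006  0.4212]
 [-0.4212  0.0011 -0.907 ]
 [ 0.0001 -1.     -0.0013]]
z yaw -65.08851360197816
side 90 50.5 [218.7139 177.1571] [0.553  0.0269] [0.5534 0.0269] [[215.6, 173.6], [223.1, 174.9], [221.6, 180.4], [213.9, 179.6]]
max() iterable argument is empty
max() iterable argument is empty
max() iterable argument is empty
top 90 62.90625 [242.625 183.125] [0.5529 0.0258] [0.5528 0.0258] [[243.9, 178.1], [247.6, 185.1], [241.1, 188.1], [237.9, 181.4]]
top 130 39.53125 [242.6267 182.9407] [0.5533 0.0258] [0.5533 0.0258] [[243.9, 179.1], [246.9, 183.9], [241.4, 186.9], [238.6, 181.9]]
max() iterable argument is empty
max() iterable argument is empty
stand 1061.875 [[222, 190], [236, 201], [236, 201], [237, 202], [237, 214], [236, 217], [226, 233], [225, 234], [222, 234], [207, 229], [204, 227], [204, 227], [203, 227], [203, 226], [203, 222], [202, 213], [202, 210], [202, 210], [216, 190]]
```

```bash
cat > plan.py <<'E'
from h import *
import sys,json
from scipy.spatial.transform import Rotation as R
# args: x y z yaw n   (tool down; first all rows to the target from the measured pose)
def plan(x,y,z,yaw,n,frac=1.0):
    o=env.get_obs();p=o['tcp_pos'];M=R.from_rotvec(o['tcp_rot']).as_matrix()
    Mt=(R.from_euler('z',yaw,degrees=True)*R.from_matrix(np.array([[0,0,1],[-1,0,0],[0,-1,0]]))).as_matrix()
    rv=R.from_matrix(M.T@Mt).as_rotvec(degrees=True)
    sl=[];tw=[]
    d=(np.array([x,y,z])-p)
    pc=p.copy();Mc=M.copy();k=max(1,n)
    rt=np.round(rv/k,1)
    for i in range(k):
        tgt=p+d*(i+1)/k
        s=np.round(Mc.T@(tgt-pc)*100,2);sl.append(s.tolist());tw.append(rt.tolist())
        pc=pc+Mc@s/100;Mc=Mc@R.from_rotvec(rt,degrees=True).as_matrix()
    print('now',p,'zyaw',np.degrees(np.arctan2(M[1,2],M[0,2])).round(2),'dist',np.linalg.norm(d).round(4),'rot',rv)
    print('per row mm',np.linalg.norm(d)/k*1e3);print(json.dumps(sl));print(json.dumps(tw));print('end',pc)
a=list(map(float,sys.argv[1:6]));plan(*a[:4],int(a[4]))
E
python3 plan.py 0.5525 0.026 0.22 26.5 20
```

```text
now [ 0.2631 -0.5665  0.2218] zyaw -65.09 dist 0.6594 rot [  0.0607 -91.5885  -0.0535]
per row mm 32.97211401113161
[[-2.56, 0.01, -2.08], [-2.72, 0.01, -1.86], [-2.86, 0.01, -1.64], [-2.98, 0.02, -1.41], [-3.09, 0.01, -1.16], [-3.17, 0.01, -0.92], [-3.23, 0.01, -0.65], [-3.27, 0.01, -0.4], [-3.29, 0.01, -0.13], [-3.3, 0.02, 0.14], [-3.27, 0.01, 0.4], [-3.23, 0.01, 0.66], [-3.17, 0.01, 0.91], [-3.08, 0.01, 1.17], [-2.98, 0.01, 1.41], [-2.86, 0.01, 1.65], [-2.72, 0.02, 1.87], [-2.55, 0.01, 2.08], [-2.39, 0.01, 2.28], [-2.19, 0.01, 2.46]]
[[0.0, -4.6, -0.0], [0.0, -4.6, -0.0], [0.0, -4.6, -0.0], [0.0, -4.6, -0.0], [0.0, -4.6, -0.0], [0.0, -4.6, -0.0], [0.0, -4.6, -0.0], [0.0, -4.6, -0.0], [0.0, -4.6, -0.0], [0.0, -4.6, -0.0], [0.0, -4.6, -0.0], [0.0, -4.6, -0.0], [0.0, -4.6, -0.0], [0.0, -4.6, -0.0], [0.0, -4.6, -0.0], [0.0, -4.6, -0.0], [0.0, -4.6, -0.0], [0.0, -4.6, -0.0], [0.0, -4.6, -0.0], [0.0, -4.6, -0.0]]
end [0.5525 0.026  0.22  ]
```

step_arm --slide '[[-2.6,0,-2.1],[-2.7,0,-1.9],[-2.9,0,-1.6],[-3.0,0,-1.4],[-3.1,0,-1.2],[-3.2,0,-0.9],[-3.2,0,-0.65],[-3.3,0,-0.4],[-3.3,0,-0.1],[-3.3,0,0.1],[-3.3,0,0.4],[-3.2,0,0.7]]' --twist '[[0,-4.6,0],[0,-4.6,0],[0,-4.6,0],[0,-4.6,0],[0,-4.6,0],[0,-4.6,0],[0,-4.6,0],[0,-4.6,0],[0,-4.6,0],[0,-4.6,0],[0,-4.6,0],[0,-4.6,0]]' --fingers 1

```text
time_s: 1.1
tcp_pos: [0.4383, -0.2087, 0.2224]
tcp_rot: [-1.125, 1.332, -1.332]
force: [0.7, 0.5, 0.4]
width: 0.0871
```

```bash
python3 plan.py 0.5525 0.026 0.20 26.5 9
```

```text
now [ 0.4383 -0.2087  0.2224] zyaw -9.66 dist 0.2619 rot [  0.016  -36.1603   0.0042]
per row mm 29.104085903250937
[[-2.78, 0.25, 0.81], [-2.72, 0.25, 1.01], [-2.65, 0.25, 1.19], [-2.55, 0.24, 1.38], [-2.45, 0.25, 1.54], [-2.34, 0.25, 1.72], [-2.21, 0.25, 1.87], [-2.08, 0.25, 2.03], [-1.93, 0.25, 2.16]]
[[0.0, -4.0, 0.0], [0.0, -4.0, 0.0], [0.0, -4.0, 0.0], [0.0, -4.0, 0.0], [0.0, -4.0, 0.0], [0.0, -4.0, 0.0], [0.0, -4.0, 0.0], [0.0, -4.0, 0.0], [0.0, -4.0, 0.0]]
end [0.5525 0.026  0.2   ]
```

step_arm --slide '[[-2.8,0.25,0.8],[-2.7,0.25,1.0],[-2.65,0.25,1.2],[-2.55,0.25,1.4],[-2.45,0.25,1.55],[-2.35,0.25,1.7],[-2.2,0.25,1.85],[-2.1,0.25,2.05],[-1.9,0.25,2.15],[0,0,0]]' --twist '[[0,-4,0],[0,-4,0],[0,-4,0],[0,-4,0],[0,-4,0],[0,-4,0],[0,-4,0],[0,-4,0],[0,-4,0],[0,0,0]]'

```text
time_s: 1.93
tcp_pos: [0.5538, 0.03, 0.1993]
tcp_rot: [-1.392, 0.86, -0.857]
force: [-0.0, -0.5, 0.1]
width: 0.0873
```

```bash
python3 plan.py 0.5525 0.026 0.1235 26.5 4; python3 - <<'E'
from h import *
print(env.get_obs()['q'],env.get_obs()['force'])
for n in("side","top"):
    f=env.grab_frame(n)[:,:,::-1];cv2.imwrite(f"pics/{n}1.png",f)
    u,v=proj(n,np.array([.5525,.026,.16])).astype(int);cv2.imwrite(f"pics/{n}1c.png",cv2.resize(np.ascontiguousarray(f[v-50:v+50,u-60:u+60]),(600,500)))
E
```

```text
now [0.5538 0.03   0.1993] zyaw 26.74 dist 0.076 rot [-0.0604  0.2449 -0.1724]
per row mm 18.988194824761905
[[0.08, 1.9, -0.08], [0.08, 1.89, -0.07], [0.08, 1.9, -0.07], [0.08, 1.89, -0.08]]
[[-0.0, 0.1, -0.0], [-0.0, 0.1, -0.0], [-0.0, 0.1, -0.0], [-0.0, 0.1, -0.0]]
end [0.5525 0.026  0.1235]
[ 0.4517  0.2603 -0.6826  1.6535  0.1666  1.2878  0.2057] [-0.0361 -0.5227  0.0627]
```

View pics/side1c.png

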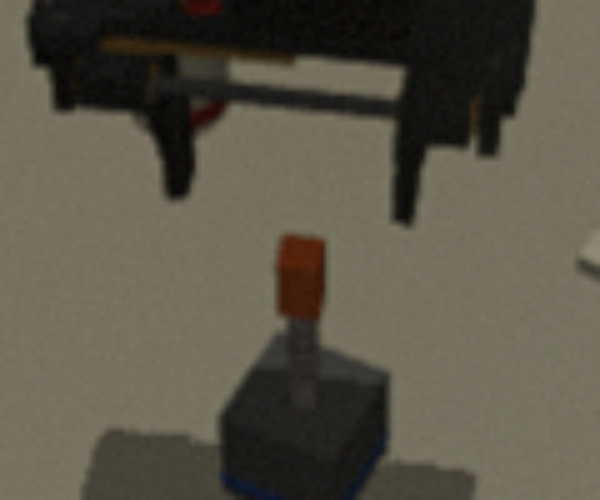

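The handle sits centred between the open fingers. Descending.

step_arm --slide '[[0.3,0,-0.3],[0,1.9,0],[0,1.9,0],[0,1.9,0],[0,1.85,0],[0,0,0]]' --twist '[[0,0.2,0],[0,0,0],[0,0,0],[0,0,0],[0,0,0],[0,0,0]]'

```text
time_s: 2.53
tcp_pos: [0.5494, 0.0174, 0.1213]
tcp_rot: [-1.392, 0.876, -0.87]
force: [0.4, 0.1, 0.0]
width: 0.0871
```

```bash
python3 plan.py 0.5525 0.026 0.1235 26.5 1;  python3 - <<'E'
from h import *
for n in("side","top"):
    f=env.grab_frame(n)[:,:,::-1];cv2.imwrite(f"pics/{n}2.png",f)
    u,v=proj(n,np.array([.5525,.026,.16])).astype(int);cv2.imwrite(f"pics/{n}2c.png",cv2.resize(np.ascontiguousarray(f[v-50:v+50,u-60:u+60]),(600,500)))
E
```

```text
now [0.5494 0.0174 0.1213] zyaw 25.73 dist 0.0094 rot [ 0.2885 -0.7728 -0.0804]
per row mm 9.443573315086569
[[-0.65, -0.22, 0.65]]
[[0.3, -0.8, -0.1]]
end [0.5525 0.026  0.1235]
```

View pics/side2c.png

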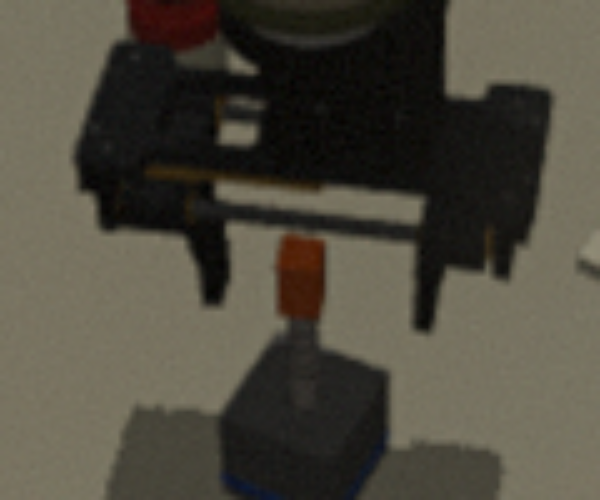

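```bash
python3 plan.py 0.5525 0.026 0.1235 26.5 1
```

```text
now [0.5514 0.0183 0.1248] zyaw 25.78 dist 0.0079 rot [ 0.055  -0.7163  0.0086]
per row mm 7.854875517882212
[[-0.64, 0.13, 0.43]]
[[0.1, -0.7, 0.0]]
end [0.5525 0.026  0.1235]
```

step_arm --slide '[[-0.3,0.1,0.2],[-0.3,0,0.2],[0,0,0],[0,0,0]]' --twist '[[0,-0.7,0],[0,0,0],[0,0,0],[0,0,0]]'

```text
time_s: 2.97
tcp_pos: [0.5531, 0.0273, 0.1243]
tcp_rot: [-1.393, 0.859, -0.861]
force: [0.3, 0.3, -0.0]
width: 0.0869
```

```bash
python3 plan.py 0.5525 0.026 0.1235 26.5 1
```

```text
now [0.5531 0.0273 0.1243] zyaw 26.64 dist 0.0017 rot [-0.0617  0.1424  0.0358]
per row mm 1.6861542937117755
[[0.09, 0.08, -0.11]]
[[-0.1, 0.1, 0.0]]
end [0.5525 0.026  0.1235]
```

step_arm --slide '[[0,0,0],[0,0,0],[0,0,0]]' --twist '[[0,0,0],[0,0,0],[0,0,0]]'

```text
time_s: 3.22
tcp_pos: [0.5528, 0.0268, 0.1236]
tcp_rot: [-1.394, 0.861, -0.861]
force: [-0.3, -0.4, -0.2]
width: 0.0869
```

```bash
python3 plan.py 0.5525 0.026 0.1235 26.5 1
```

```text
now [0.5528 0.0268 0.1236] zyaw 26.6 dist 0.0009 rot [-0.0047  0.103   0.0121]
per row mm 0.8522338454279645
[[0.06, 0.01, -0.06]]
[[-0.0, 0.1, 0.0]]
end [0.5525 0.026  0.1235]
```

Within 1 mm. Closing the fingers.

step_arm --slide '[[0,0,0],[0,0,0],[0,0,0],[0,0,0],[0,0,0],[0,0,0],[0,0,0],[0,0,0],[0,0,0]]' --twist '[[0,0,0],[0,0,0],[0,0,0],[0,0,0],[0,0,0],[0,0,0],[0,0,0],[0,0,0],[0,0,0]]' --fingers 0

```text
time_s: 3.97
tcp_pos: [0.5527, 0.0269, 0.1236]
tcp_rot: [-1.394, 0.861, -0.861]
force: [0.1, 0.3, 0.4]
width: 0.0347
```

step_arm --slide '[[0,0,0],[0,0,0],[0,0,0],[0,0,0],[0,0,0],[0,0,0]]' --twist '[[0,0,0],[0,0,0],[0,0,0],[0,0,0],[0,0,0],[0,0,0]]'

```text
time_s: 4.47
tcp_pos: [0.5527, 0.0269, 0.1235]
tcp_rot: [-1.394, 0.861, -0.861]
force: [0.3, 0.2, -0.2]
width: 0.0198
```

step_arm --slide '[[0,-0.5,0],[0,-1,0],[0,-1,0],[0,-1.2,0],[0,-1.2,0],[0,-1.2,0],[0,-1.2,0],[0,-1.2,0],[0,-1.2,0],[0,-1.2,0],[0,-1,0],[0,-0.6,0]]' --twist '[[0,0,0],[0,0,0],[0,0,0],[0,0,0],[0,0,0],[0,0,0],[0,0,0],[0,0,0],[0,0,0],[0,0,0],[0,0,0],[0,0,0]]'

```text
time_s: 5.47
tcp_pos: [0.5531, 0.027, 0.2502]
tcp_rot: [-1.393, 0.859, -0.862]
force: [-0.2, 0.5, -1.0]
width: 0.0199
```

```bash
python3 plan.py 0.5206 0.306 0.25 26.5 12
```

```text
now [0.5531 0.027  0.2502] zyaw 26.62 dist 0.2809 rot [-0.0688  0.117   0.042 ]
per row mm 23.404841133811413
[[-2.2, 0.0, 0.8], [-2.2, 0.0, 0.8], [-2.2, 0.0, 0.8], [-2.2, 0.0, 0.8], [-2.2, 0.01, 0.8], [-2.2, -0.0, 0.8], [-2.2, -0.0, 0.8], [-2.2, -0.0, 0.8], [-2.2, -0.0, 0.8], [-2.2, 0.0, 0.8], [-2.2, 0.0, 0.8], [-2.2, 0.0, 0.8]]
[[-0.0, 0.0, 0.0], [-0.0, 0.0, 0.0], [-0.0, 0.0, 0.0], [-0.0, 0.0, 0.0], [-0.0, 0.0, 0.0], [-0.0, 0.0, 0.0], [-0.0, 0.0, 0.0], [-0.0, 0.0, 0.0], [-0.0, 0.0, 0.0], [-0.0, 0.0, 0.0], [-0.0, 0.0, 0.0], [-0.0, 0.0, 0.0]]
end [0.5206 0.3061 0.25  ]
```

step_arm --slide '[[-1.1,0,0.4],[-2.2,0,0.8],[-2.75,0,1.0],[-2.75,0,1.0],[-2.75,0,1.0],[-2.75,0,1.0],[-2.75,0,1.0],[-2.75,0,1.0],[-2.75,0,1.0],[-2.2,0,0.8],[-1.1,0,0.4],[-0.55,0,0.2]]' --twist '[[0,0,0],[0,0,0],[0,0,0],[0,0,0],[0,0,0],[0,0,0],[0,0,0],[0,0,0],[0,0,0],[0,0,0],[0,0,0],[0,0,0]]'

```text
time_s: 6.47
tcp_pos: [0.5188, 0.3084, 0.248]
tcp_rot: [-1.395, 0.859, -0.857]
force: [0.1, -0.0, -0.8]
width: 0.0197
```

step_arm --slide '[[0,0,0],[0,0,0],[0,0,0]]' --twist '[[0,0,0],[0,0,0],[0,0,0]]'

```text
time_s: 6.72
tcp_pos: [0.521, 0.3042, 0.2484]
tcp_rot: [-1.394, 0.862, -0.863]
force: [-0.2, -0.5, -0.8]
width: 0.0202
```

```bash
python3 plan.py 0.5206 0.306 0.25 26.5 1;python3 - <<'E'
from h import *
print(env.get_obs()['q'],env.get_obs()['force'])
for n in("side","top"):
    f=env.grab_frame(n)[:,:,::-1];cv2.imwrite(f"pics/{n}3.png",f)
    u,v=proj(n,np.array([.5206,.306,.16])).astype(int);cv2.imwrite(f"pics/{n}3c.png",cv2.resize(np.ascontiguousarray(f[max(0,v-50):v+50,u-60:u+60]),(720,600),interpolation=cv2.INTER_CUBIC))
E
```

```text
now [0.521  0.3042 0.2484] zyaw 26.48 dist 0.0025 rot [ 0.017  -0.0183  0.0581]
per row mm 2.4659227502161745
[[-0.18, -0.16, 0.04]]
[[0.0, -0.0, 0.1]]
end [0.5206 0.306  0.25  ]
[ 0.0145  0.3766 -0.8044  1.4494  0.2718  1.4304 -0.3305] [-0.2316 -0.4547 -0.7875]
```

View pics/side3c.png

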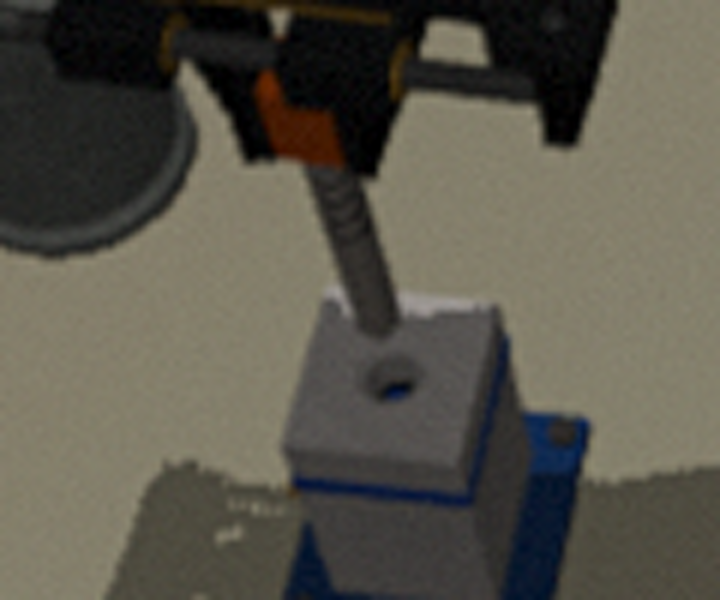

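View pics/top3c.png

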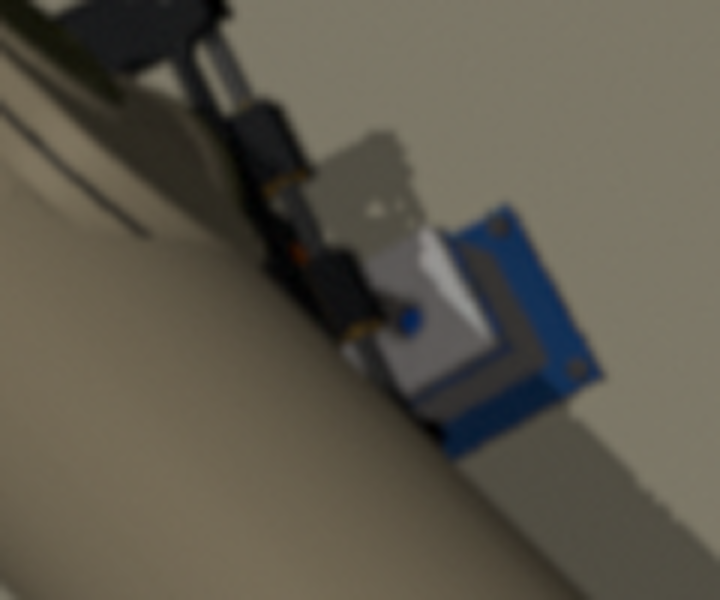

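```bash
python3 - <<'E'
from h import *
S=load("pics/side3.png");T=load("pics/top3.png")
u,v=proj("side",np.array([.521,.304,.18]));print(u,v)
for z in(.115,.14,.2,.248,.267): print(z,proj("side",np.array([.521,.3042,z])),proj("top",np.array([.521,.3042,z])))
u,v=int(u),int(v)
c=S[v-25:v+45,u-35:u+35];c=np.clip(c.astype(float)*1.8,0,255).astype(np.uint8)
cv2.imwrite("pics/z3.png",cv2.resize(c,(600,600),interpolation=cv2.INTER_CUBIC));print(u-35,v-25)
E
```

```text
140.60624999640365 271.47401562458265
0.115 [145.7854 289.2105] [130.8656 201.2275]
0.14 [143.8389 282.6735] [128.0619 200.3207]
0.2 [138.775  265.6669] [120.8319 197.9825]
0.248 [134.27   250.5374] [114.4765 195.9271]
0.267 [132.3604 244.1241] [111.8038 195.0627]
105 246
```

View pics/z3.png

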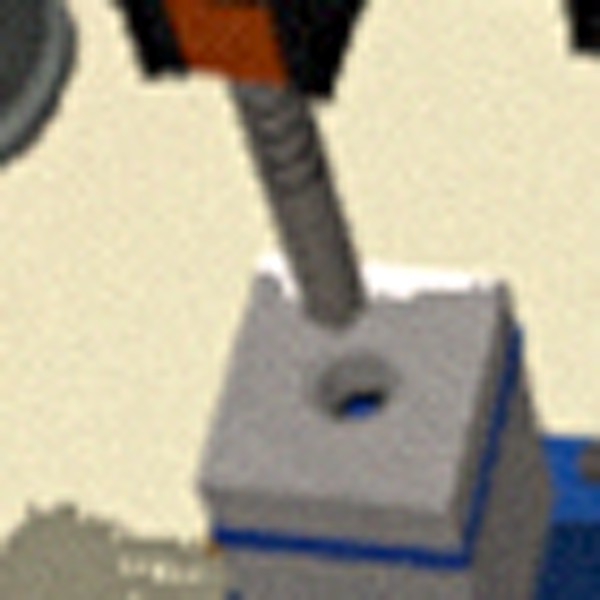

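```bash
python3 - <<'E'
from h import *
S=load("pics/side3.png").astype(float).mean(2)
# shank against light table rows 258..274 : centre of dark
for r in range(257,277,2):
    row=S[r,125:160]
    print(r,row.round(0).astype(int).tolist())
E
```

```text
257 [124, 122, 117, 123, 122, 125, 104, 61, 41, 47, 52, 50, 39, 33, 29, 27, 39, 43, 52, 107, 125, 122, 121, 121, 120, 121, 123, 119, 122, 119, 123, 121, 121, 120, 122]
259 [122, 122, 124, 121, 120, 122, 124, 94, 51, 39, 35, 33, 43, 45, 38, 34, 62, 111, 125, 126, 125, 119, 123, 120, 124, 122, 120, 118, 123, 121, 119, 122, 124, 121, 122]
261 [119, 119, 123, 120, 124, 123, 125, 122, 86, 41, 37, 41, 42, 35, 36, 36, 30, 87, 122, 121, 120, 124, 121, 119, 123, 119, 124, 120, 123, 122, 122, 121, 121, 120, 120]
263 [121, 122, 123, 120, 123, 121, 123, 123, 105, 60, 41, 44, 48, 50, 42, 26, 30, 53, 105, 127, 120, 121, 123, 123, 120, 124, 122, 123, 121, 123, 120, 122, 122, 119, 122]
265 [123, 120, 121, 121, 125, 121, 123, 123, 122, 96, 51, 32, 32, 39, 45, 46, 34, 23, 74, 116, 123, 121, 122, 121, 123, 122, 120, 122, 124, 123, 119, 120, 123, 123, 122]
267 [122, 123, 123, 120, 121, 120, 120, 124, 125, 125, 84, 41, 38, 40, 42, 35, 36, 36, 49, 107, 123, 124, 121, 123, 120, 123, 123, 121, 121, 123, 124, 121, 124, 122, 121]
269 [123, 122, 121, 119, 124, 123, 121, 121, 122, 122, 112, 67, 42, 46, 48, 50, 44, 42, 37, 66, 112, 124, 124, 123, 121, 122, 122, 121, 119, 122, 123, 122, 123, 122, 122]
271 [123, 123, 118, 120, 123, 121, 123, 122, 120, 124, 125, 97, 56, 44, 46, 49, 49, 42, 41, 40, 91, 119, 123, 123, 122, 122, 123, 123, 120, 122, 120, 122, 125, 121, 123]
273 [121, 124, 121, 120, 120, 120, 121, 121, 121, 123, 124, 124, 86, 48, 43, 47, 49, 46, 43, 38, 59, 109, 121, 124, 119, 121, 123, 120, 122, 122, 121, 121, 122, 121, 120]
275 [122, 122, 122, 121, 123, 123, 121, 122, 121, 121, 130, 135, 120, 71, 47, 41, 49, 49, 44, 37, 38, 76, 115, 123, 119, 121, 123, 122, 121, 121, 123, 122, 122, 122, 120]
```

In the side crop the rod leans 17°, which matches the projected vertical (16.6°), so it hangs upright. Its axis is about 2 mm short of the mouth in y. I'll correct that, then lower gently.

step_arm --slide '[[-0.2,0,0.05],[0,0,0],[0,0.7,0],[0,0.7,0],[0,0,0],[0,0,0]]' --twist '[[0,0,0],[0,0,0],[0,0,0],[0,0,0],[0,0,0],[0,0,0]]'

```text
time_s: 7.32
tcp_pos: [0.5195, 0.3076, 0.2337]
tcp_rot: [-1.395, 0.861, -0.86]
force: [-0.2, 0.9, -1.2]
width: 0.0201
```

```bash
python3 plan.py 0.5206 0.306 0.235 26.5 1;python3 - <<'E'
from h import *
print(env.get_obs()['force'])
S=env.grab_frame("side")[:,:,::-1];cv2.imwrite("pics/side4.png",S)
c=np.clip(S[246:316,105:175].astype(float)*1.8,0,255).astype(np.uint8)
cv2.imwrite("pics/z4.png",cv2.resize(c,(600,600),interpolation=cv2.INTER_CUBIC))
E
```

```text
now [0.5195 0.3076 0.2337] zyaw 26.61 dist 0.0023 rot [0.0785 0.1135 0.0117]
per row mm 2.33338463271514
[[0.19, -0.13, 0.02]]
[[0.1, 0.1, 0.0]]
end [0.5206 0.306  0.235 ]
[-0.1948  0.9401 -1.2471]
```

View pics/z4.png

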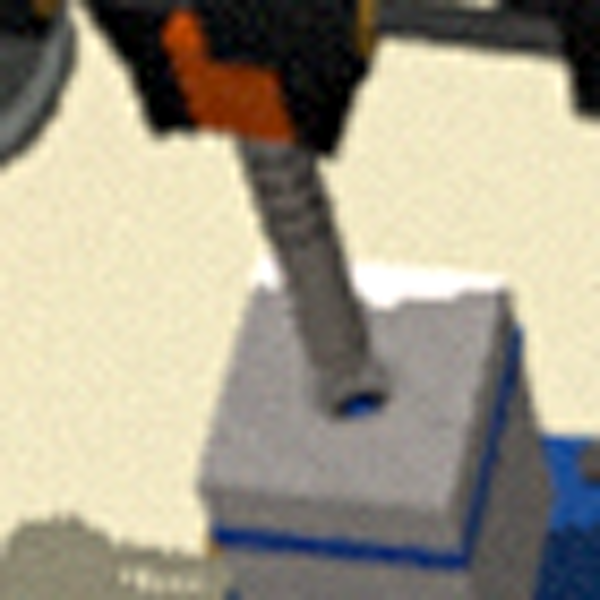

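step_arm --slide '[[0,0,0],[0,0,0],[0,0,0]]' --twist '[[0,0,0],[0,0,0],[0,0,0]]'

```text
time_s: 7.62
tcp_pos: [0.5199, 0.308, 0.2347]
tcp_rot: [-1.394, 0.86, -0.861]
force: [-0.8, 0.3, -1.1]
width: 0.0202
```

```bash
python3 plan.py 0.5206 0.306 0.220 26.5 1;python3 - <<'E'
from h import *
S=env.grab_frame("side")[:,:,::-1].astype(float).mean(2)
ys=[];cs=[]
for r in range(266,282):
    row=S[r,125:165];  bg=121
    d=np.where(row<83)[0]
    d=d[(d>5)]
    l,e=d.min(),d.max()
    L=l-(83-row[l])/(row[l-1]-row[l]);E=e+(83-row[e])/(row[e+1]-row[e])
    if r<277: ys.append(r);cs.append(125+(L+E)/2)
p=np.polyfit(ys,cs,1);print(p,'at 290',np.polyval(p,290),np.std(np.polyval(p,ys)-cs))
o=env.get_obs();x,y,_=o['tcp_pos']
a,b=proj("side",np.array([x,y,.115])),proj("side",np.array([x,y,.2]));print('proj slope',(b-a)[0]/(b-a)[1],a,'mouth',proj("side",np.array([.5206,.306,.115])))
E
```

```text
now [0.5199 0.308  0.2347] zyaw 26.61 dist 0.0149 rot [-0.0229  0.1122  0.0044]
per row mm 14.901929341911568
[[0.21, 1.47, -0.03]]
[[-0.0, 0.1, 0.0]]
end [0.5206 0.306  0.22  ]Traceback (most recent call last):
  File "<stdin>", line 9, in <module>
IndexError: index 40 is out of bounds for axis 0 with size 40
```

step_arm --slide '[[0.2,0,0],[0,0,0],[0,0,0],[0,0,0]]' --twist '[[0,0,0],[0,0,0],[0,0,0],[0,0,0]]'

```text
time_s: 8.0
tcp_pos: [0.5208, 0.3061, 0.2345]
tcp_rot: [-1.394, 0.861, -0.861]
force: [-0.1, -0.3, -1.6]
width: 0.0195
```

```bash
python3 plan.py 0.5206 0.306 0.220 26.5 1;python3 - <<'E'
from h import *
o=env.get_obs();x,y,_=o['tcp_pos']
F=env.grab_frame("side")[:,:,::-1];cv2.imwrite("pics/side5.png",F);S=F.astype(float).mean(2)
ys=[];cs=[]
for r in range(264,276):
    row=S[r];c=int(round(proj("side",np.array([x,y,.185]))[0]+(r-270)*.3))
    l=c
    while row[l]<83:l-=1
    e=c
    while row[e]<83:e+=1
    L=l+(row[l]-83)/(row[l]-row[l+1]);E=e-(row[e]-83)/(row[e]-row[e-1])
    ys.append(r);cs.append((L+E)/2)
p=np.polyfit(ys,cs,1);print(p,'at 290',np.polyval(p,290),np.std(np.polyval(p,ys)-cs))
a,b=proj("side",np.array([x,y,.115])),proj("side",np.array([x,y,.2]));print('proj slope',(b-a)[0]/(b-a)[1],a,'mouth',proj("side",np.array([.5206,.306,.115])))
E
```

```text
now [0.5208 0.3061 0.2345] zyaw 26.6 dist 0.0146 rot [-0.0052  0.1029  0.0037]
per row mm 14.551719482021214
[[0.0, 1.45, -0.02]]
[[-0.0, 0.1, 0.0]]
end [0.5206 0.306  0.22  ]
[ 0.3136 54.6433] at 290 145.60034839924688 0.05764191268092016
proj slope 0.30084259177535255 [145.168  290.0296] mouth [145.2902 290.033 ]
```

step_arm --slide '[[0,0.3,0],[0,0.3,0],[0,0.3,0],[0,0.3,0],[0,0.3,0],[0,0.3,0],[0,0.1,0],[0,0,0]]' --twist '[[0,0,0],[0,0,0],[0,0,0],[0,0,0],[0,0,0],[0,0,0],[0,0,0],[0,0,0]]'

```text
time_s: 8.72
tcp_pos: [0.5206, 0.306, 0.2151]
tcp_rot: [-1.394, 0.861, -0.861]
force: [-0.0, 0.3, -0.5]
width: 0.0194
```

```bash
python3 plan.py 0.5206 0.306 0.220 26.5 1;python3 - <<'E'
from h import *
print(env.get_obs()['force'],env.get_obs()['moment'])
E
```

```text
now [0.5206 0.306  0.2151] zyaw 26.61 dist 0.0049 rot [0.0288 0.1124 0.0063]
per row mm 4.867735336942273
[[0.0, -0.49, -0.0]]
[[0.0, 0.1, 0.0]]
end [0.5206 0.306  0.22  ]
[-0.044   0.3356 -0.513 ] [ 0.0241 -0.1107 -0.061 ]
```

step_arm --slide '[[0,0.2,0],[0,0.2,0],[0,0.2,0],[0,0.2,0],[0,0.2,0],[0,0.2,0],[0,0.2,0],[0,0,0]]' --twist '[[0,0,0],[0,0,0],[0,0,0],[0,0,0],[0,0,0],[0,0,0],[0,0,0],[0,0,0]]'

```text
time_s: 9.38
tcp_pos: [0.5206, 0.306, 0.201]
tcp_rot: [-1.394, 0.861, -0.861]
force: [0.2, -0.8, -1.5]
width: 0.02
```

step_arm --slide '[[0,0.2,0],[0,0.2,0],[0,0.2,0],[0,0.2,0],[0,0.2,0],[0,0,0]]' --twist '[[0,0,0],[0,0,0],[0,0,0],[0,0,0],[0,0,0],[0,0,0]]'

```text
time_s: 9.88
tcp_pos: [0.5208, 0.3063, 0.1917]
tcp_rot: [-1.393, 0.86, -0.861]
force: [0.0, -0.0, 3.5]
width: 0.0197
```

step_arm --slide '[[0,0.2,0],[0,0.2,0],[0,0.2,0],[0,0.2,0],[0,0.2,0]]' --twist '[[0,0,0],[0,0,0],[0,0,0],[0,0,0],[0,0,0]]'

```text
time_s: 10.3
tcp_pos: [0.5209, 0.3064, 0.1819]
tcp_rot: [-1.393, 0.86, -0.861]
force: [-1.0, 0.1, 4.9]
width: 0.02
```

step_arm --slide '[[0,0.1,0],[0,0.1,0]]' --twist '[[0,0,0],[0,0,0]]'

```text
time_s: 10.47
tcp_pos: [0.5209, 0.3063, 0.1797]
tcp_rot: [-1.393, 0.86, -0.861]
force: [-1.0, -0.7, 5.3]
width: 0.0199
```

step_arm --slide '[[0,0.1,0],[0,0.1,0]]' --twist '[[0,0,0],[0,0,0]]'

```text
time_s: 10.63
tcp_pos: [0.5208, 0.3063, 0.1776]
tcp_rot: [-1.394, 0.86, -0.861]
force: [-0.3, 0.0, 5.1]
width: 0.0197
```

step_arm --slide '[[0,0.15,0],[0,0,0]]' --twist '[[0,0,0],[0,0,0]]'

```text
time_s: 10.8
tcp_pos: [0.5208, 0.3062, 0.1758]
tcp_rot: [-1.394, 0.861, -0.861]
force: [1.1, 0.4, 3.2]
width: 0.0197
```

```bash
python3 - <<'E'
from h import *
o=env.get_obs();print(o['force'],o['tcp_pos'])
E
```

```text
[1.0636 0.4435 3.1541] [0.5208 0.3062 0.1758]
```

step_arm --slide '[[0,0.15,0],[0,0,0]]' --twist '[[0,0,0],[0,0,0]]'

```text
time_s: 10.97
tcp_pos: [0.5208, 0.3062, 0.1744]
tcp_rot: [-1.394, 0.86, -0.861]
force: [0.1, 0.3, 2.4]
width: 0.0198
```

step_arm --slide '[[0,0.15,0],[0,0,0]]' --twist '[[0,0,0],[0,0,0]]'

```text
time_s: 11.13
tcp_pos: [0.5208, 0.3062, 0.1728]
tcp_rot: [-1.394, 0.861, -0.861]
force: [0.3, 0.2, 3.0]
width: 0.0196
```

step_arm --slide '[[0,0.15,0],[0,0,0]]' --twist '[[0,0,0],[0,0,0]]'

```text
time_s: 11.3
tcp_pos: [0.5207, 0.3061, 0.1713]
tcp_rot: [-1.394, 0.861, -0.861]
force: [0.9, -0.2, 3.8]
width: 0.0199
```

step_arm --slide '[[0,0.15,0],[0,0,0]]' --twist '[[0,0,0],[0,0,0]]'

```text
time_s: 11.47
tcp_pos: [0.5207, 0.3061, 0.1698]
tcp_rot: [-1.394, 0.861, -0.861]
force: [0.6, 1.0, 2.4]
width: 0.0196
```

step_arm --slide '[[0,0.15,0],[0,0,0]]' --twist '[[0,0,0],[0,0,0]]'

```text
time_s: 11.63
tcp_pos: [0.5207, 0.3061, 0.1683]
tcp_rot: [-1.394, 0.861, -0.861]
force: [0.9, 0.1, 3.6]
width: 0.0196
```

step_arm --slide '[[0,0.15,0],[0,0,0]]' --twist '[[0,0,0],[0,0,0]]'

```text
time_s: 11.8
tcp_pos: [0.5207, 0.3061, 0.1668]
tcp_rot: [-1.394, 0.861, -0.861]
force: [0.8, -0.5, 2.1]
width: 0.0198
```

step_arm --slide '[[0,0.15,0],[0,0,0]]' --twist '[[0,0,0],[0,0,0]]'

```text
time_s: 11.97
tcp_pos: [0.5207, 0.3061, 0.1653]
tcp_rot: [-1.394, 0.861, -0.861]
force: [0.7, -0.3, 3.3]
width: 0.0194
```

step_arm --slide '[[0,0.15,0],[0,0,0]]' --twist '[[0,0,0],[0,0,0]]'

```text
time_s: 12.13
tcp_pos: [0.5207, 0.3061, 0.1638]
tcp_rot: [-1.394, 0.861, -0.861]
force: [0.6, -0.1, 3.2]
width: 0.0197
```

step_arm --slide '[[0,0.15,0],[0,0,0]]' --twist '[[0,0,0],[0,0,0]]'

```text
time_s: 12.3
tcp_pos: [0.5207, 0.3061, 0.1623]
tcp_rot: [-1.394, 0.861, -0.861]
force: [1.2, -0.3, 3.7]
width: 0.0198
```

step_arm --slide '[[0,0.15,0],[0,0,0]]' --twist '[[0,0,0],[0,0,0]]'

```text
time_s: 12.47
tcp_pos: [0.5207, 0.3061, 0.1608]
tcp_rot: [-1.394, 0.861, -0.861]
force: [1.0, 0.4, 3.2]
width: 0.0198
```

step_arm --slide '[[0,0.15,0],[0,0,0]]' --twist '[[0,0,0],[0,0,0]]'

```text
time_s: 12.63
tcp_pos: [0.5207, 0.3062, 0.1593]
tcp_rot: [-1.394, 0.861, -0.861]
force: [1.5, 0.4, 3.1]
width: 0.0199
```

step_arm --slide '[[0,0.15,0],[0,0,0]]' --twist '[[0,0,0],[0,0,0]]'

```text
time_s: 12.8
tcp_pos: [0.5207, 0.3061, 0.1578]
tcp_rot: [-1.394, 0.861, -0.861]
force: [1.8, 0.7, 3.0]
width: 0.0195
```

step_arm --slide '[[0,0.15,0],[0,0,0]]' --twist '[[0,0,0],[0,0,0]]'

```text
time_s: 12.97
tcp_pos: [0.5207, 0.3061, 0.1563]
tcp_rot: [-1.394, 0.861, -0.861]
force: [1.5, 1.2, 2.9]
width: 0.0196
```

step_arm --slide '[[0,0.15,0],[0,0,0]]' --twist '[[0,0,0],[0,0,0]]'

```text
time_s: 13.13
tcp_pos: [0.5207, 0.3061, 0.1549]
tcp_rot: [-1.394, 0.861, -0.861]
force: [0.8, 1.1, 3.4]
width: 0.0198
```

```bash
python3 - <<'E'
from h import *
S=env.grab_frame("side")[:,:,::-1];cv2.imwrite("pics/side6.png",S)
c=np.clip(S[246:316,105:175].astype(float)*1.8,0,255).astype(np.uint8)
cv2.imwrite("pics/z6.png",cv2.resize(c,(600,600),interpolation=cv2.INTER_CUBIC))
E
```

```text
(no output)
```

View pics/z6.png

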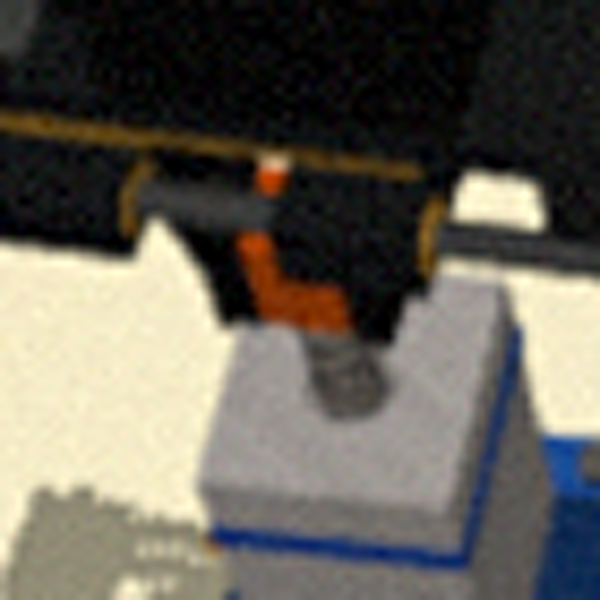

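The rod is in the bore and the handle hasn't slipped relative to the fingertips. Continuing.

step_arm --slide '[[0,0.15,0],[0,0,0]]' --twist '[[0,0,0],[0,0,0]]'

```text
time_s: 13.35
tcp_pos: [0.5207, 0.3061, 0.1534]
tcp_rot: [-1.394, 0.861, -0.861]
force: [1.5, 0.7, 2.8]
width: 0.0201
```

step_arm --slide '[[0,0.15,0],[0,0,0]]' --twist '[[0,0,0],[0,0,0]]'

```text
time_s: 13.52
tcp_pos: [0.5207, 0.3062, 0.1519]
tcp_rot: [-1.394, 0.861, -0.861]
force: [1.1, -0.4, 2.7]
width: 0.0196
```

step_arm --slide '[[0,0.15,0],[0,0,0]]' --twist '[[0,0,0],[0,0,0]]'

```text
time_s: 13.68
tcp_pos: [0.5207, 0.3061, 0.1504]
tcp_rot: [-1.394, 0.861, -0.861]
force: [-0.1, 0.3, 2.5]
width: 0.0198
```

step_arm --slide '[[0,0.15,0],[0,0,0]]' --twist '[[0,0,0],[0,0,0]]'

```text
time_s: 13.85
tcp_pos: [0.5207, 0.3061, 0.1489]
tcp_rot: [-1.394, 0.861, -0.861]
force: [0.9, 0.9, 3.6]
width: 0.0198
```

step_arm --slide '[[0,0.15,0],[0,0,0]]' --twist '[[0,0,0],[0,0,0]]'

```text
time_s: 14.02
tcp_pos: [0.5207, 0.3061, 0.1474]
tcp_rot: [-1.394, 0.861, -0.861]
force: [1.3, 0.4, 3.7]
width: 0.0195
```

step_arm --slide '[[0,0.15,0],[0,0,0]]' --twist '[[0,0,0],[0,0,0]]'

```text
time_s: 14.18
tcp_pos: [0.5208, 0.3061, 0.146]
tcp_rot: [-1.394, 0.861, -0.861]
force: [0.2, 0.1, 3.4]
width: 0.0197
```

step_arm --slide '[[0,0.15,0],[0,0,0]]' --twist '[[0,0,0],[0,0,0]]'

```text
time_s: 14.35
tcp_pos: [0.5208, 0.3061, 0.1445]
tcp_rot: [-1.394, 0.861, -0.861]
force: [0.8, -0.8, 4.3]
width: 0.0199
```

step_arm --slide '[[0,0.15,0],[0,0,0]]' --twist '[[0,0,0],[0,0,0]]'

```text
time_s: 14.52
tcp_pos: [0.5209, 0.3061, 0.1441]
tcp_rot: [-1.394, 0.86, -0.861]
force: [-0.5, -3.9, 13.0]
width: 0.0197
```

step_arm --slide '[[0,0,0],[0,0,0]]' --twist '[[0,0,0],[0,0,0]]'

```text
time_s: 14.68
tcp_pos: [0.521, 0.3061, 0.1441]
tcp_rot: [-1.393, 0.86, -0.862]
force: [-3.0, -3.0, 12.8]
width: 0.02
```

step_arm --slide '[[0,0.05,0],[0,0,0],[0,0,0]]' --twist '[[0,0,0],[0,0,0],[0,0,0]]'

```text
time_s: 14.93
tcp_pos: [0.521, 0.3061, 0.1441]
tcp_rot: [-1.393, 0.86, -0.862]
force: [-2.6, -3.9, 17.5]
width: 0.0198
```

Bottomed: the force rose from 13 to 17.5 N with no motion. TCP z of 0.1441 gives a rod top at about 0.1806, so about 65.6 mm stands out. Unloading, then releasing.

step_arm --slide '[[0,-0.15,0],[0,0,0]]' --twist '[[0,0,0],[0,0,0]]'

```text
time_s: 15.1
tcp_pos: [0.5207, 0.3061, 0.1442]
tcp_rot: [-1.394, 0.86, -0.861]
force: [-1.3, -0.8, 7.9]
width: 0.0197
```

step_arm --slide '[[0,0,0],[0,0,0],[0,0,0],[0,0,0],[0,0,0],[0,0,0]]' --twist '[[0,0,0],[0,0,0],[0,0,0],[0,0,0],[0,0,0],[0,0,0]]' --fingers 1

```text
time_s: 15.6
tcp_pos: [0.5206, 0.3061, 0.1438]
tcp_rot: [-1.394, 0.861, -0.861]
force: [0.6, 0.4, 0.3]
width: 0.0517
```

step_arm --slide '[[0,-0.5,0],[0,-1.5,0],[0,-2,0],[0,-2,0],[0,-2,0],[0,-2,0],[0,0,0]]' --twist '[[0,0,0],[0,0,0],[0,0,0],[0,0,0],[0,0,0],[0,0,0],[0,0,0]]'

```text
time_s: 16.18
tcp_pos: [0.5217, 0.3074, 0.2486]
tcp_rot: [-1.389, 0.858, -0.862]
force: [0.2, 0.4, 0.4]
width: 0.0862
```

```bash
python3 - <<'E'
from h import *
S=env.grab_frame("side")[:,:,::-1];cv2.imwrite("pics/side7.png",S)
c=np.clip(S[226:316,100:190].astype(float)*1.8,0,255).astype(np.uint8)
cv2.imwrite("pics/z7.png",cv2.resize(c,(600,600),interpolation=cv2.INTER_CUBIC))
for z in (.11,.115,.18,.1806): print(proj('side',np.array([.5208,.306,z])))
E
```

```text
[145.5927 291.2475]
[145.2109 289.9776]
[139.9104 272.3466]
[139.8584 272.1734]
```

View pics/z7.png

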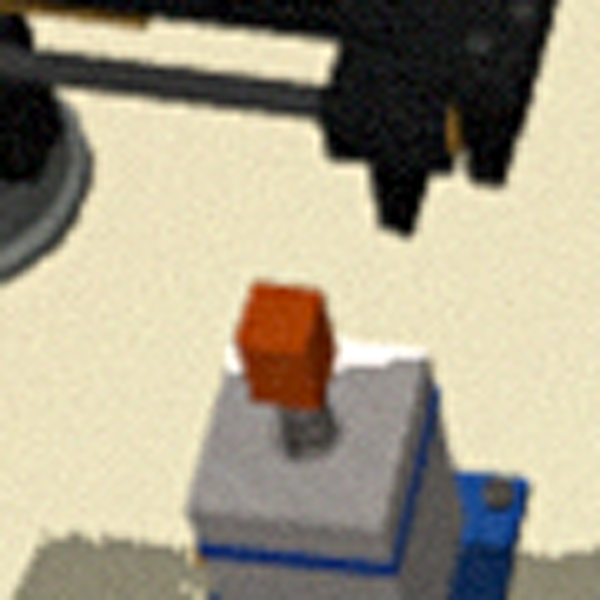

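```bash
python3 - <<'E'
from h import *
c=[(317.4,202.6),(388.6,198.7),(389.7,223.5),(318.3,226.4)]
P=np.array([onz('top',p,.010)[:2] for p in c]);D=np.roll(P,-1,0)-P
print(P,np.linalg.norm(D,axis=1),np.degrees(np.arctan2(D[:,1],D[:,0])))
ctr=P.mean(0);print('centre',ctr)
f=lambda x,y:onz('top',(305+x/5.2-.5,190+y/5.2-.5),.010)[:2]
z0,z1,n0,n1=f(378,68),f(386,160),f(335,75),f(341,160)
a,b=f(185,80),f(191,170)
yv=((a+b)/2-(z0+z1)/2);print('0-100',np.linalg.norm(yv),np.degrees(np.arctan2(yv[1],yv[0])));yv/=np.linalg.norm(yv)
print('reading',((n0+n1)/2-(z0+z1)/2)@yv,'zero',(z0+z1)/2,'cursor',(n0+n1)/2, ctr-.065*yv)
E
python3 plan.py 0.52 0.20 0.25 20 3; python3 plan.py 0.4850 -0.30 0.15 0 18
```

```text
[[ 0.5141 -0.1661]
 [ 0.5195 -0.3563]
 [ 0.4534 -0.3557]
 [ 0.4506 -0.1661]] [0.1902 0.0661 0.1896 0.0634] [-88.3713 179.4646  90.8263  -0.0175]
centre [ 0.4844 -0.261 ]
0-100 0.09943148375348754 91.74266912039171
reading 0.022589769120142118 zero [ 0.4863 -0.3262] cursor [ 0.4851 -0.3036] [ 0.4864 -0.326 ]
now [0.5214 0.307  0.2465] zyaw 26.62 dist 0.1071 rot [-0.2187  6.6161 -0.0198]
per row mm 35.68569070419777
[[3.17, -0.12, -1.64], [3.23, -0.12, -1.51], [3.28, -0.12, -1.4]]
[[-0.1, 2.2, -0.0], [-0.1, 2.2, -0.0], [-0.1, 2.2, -0.0]]
end [0.52 0.2  0.25]
now [0.5214 0.307  0.2465] zyaw 26.62 dist 0.6157 rot [-0.2138 26.6161 -0.058 ]
per row mm 34.20495841473096
[[2.92, 0.53, -1.69], [2.97, 0.53, -1.62], [3.01, 0.53, -1.54], [3.05, 0.53, -1.46], [3.08, 0.53, -1.38], [3.12, 0.53, -1.29], [3.16, 0.52, -1.22], [3.18, 0.53, -1.13], [3.21, 0.53, -1.05], [3.24, 0.53, -0.96], [3.27, 0.53, -0.88], [3.28, 0.53, -0.79], [3.31, 0.53, -0.71], [3.32, 0.53, -0.62], [3.33, 0.53, -0.54], [3.35, 0.53, -0.44], [3.36, 0.53, -0.36], [3.37, 0.53, -0.27]]
[[-0.0, 1.5, -0.0], [-0.0, 1.5, -0.0], [-0.0, 1.5, -0.0], [-0.0, 1.5, -0.0], [-0.0, 1.5, -0.0], [-0.0, 1.5, -0.0], [-0.0, 1.5, -0.0], [-0.0, 1.5, -0.0], [-0.0, 1.5, -0.0], [-0.0, 1.5, -0.0], [-0.0, 1.5, -0.0], [-0.0, 1.5, -0.0], [-0.0, 1.5, -0.0], [-0.0, 1.5, -0.0], [-0.0, 1.5, -0.0], [-0.0, 1.5, -0.0], [-0.0, 1.5, -0.0], [-0.0, 1.5, -0.0]]
end [ 0.485 -0.3    0.15 ]
```

step_arm --slide '[[1.5,0,-0.85],[3,0,-1.6],[3,0,-1.5],[3.05,0,-1.45],[3.1,0,-1.4],[3.1,0,-1.3],[3.15,0,-1.2],[3.2,0,-1.15],[3.2,0,-1.05],[3.25,0,-0.95],[3.25,0,-0.9],[3.3,0,-0.8]]' --twist '[[0,1.5,0],[0,1.5,0],[0,1.5,0],[0,1.5,0],[0,1.5,0],[0,1.5,0],[0,1.5,0],[0,1.5,0],[0,1.5,0],[0,1.5,0],[0,1.5,0],[0,1.5,0]]' --fingers 0.65

```text
time_s: 17.23
tcp_pos: [0.4969, -0.0839, 0.2436]
tcp_rot: [-1.276, 1.099, -1.099]
force: [-0.1, 0.0, -0.7]
width: 0.0568
```

```bash
python3 plan.py 0.4852 -0.3035 0.10 1.4 9
```

```text
now [ 0.4969 -0.0839  0.2436] zyaw 8.53 dist 0.2626 rot [0.0341 7.1318 0.0065]
per row mm 29.18035422404063
[[2.39, 1.6, -0.49], [2.4, 1.59, -0.46], [2.41, 1.6, -0.42], [2.41, 1.59, -0.39], [2.42, 1.6, -0.35], [2.42, 1.59, -0.32], [2.43, 1.6, -0.29], [2.43, 1.6, -0.25], [2.43, 1.59, -0.22]]
[[0.0, 0.8, 0.0], [0.0, 0.8, 0.0], [0.0, 0.8, 0.0], [0.0, 0.8, 0.0], [0.0, 0.8, 0.0], [0.0, 0.8, 0.0], [0.0, 0.8, 0.0], [0.0, 0.8, 0.0], [0.0, 0.8, 0.0]]
end [ 0.4852 -0.3035  0.1   ]
```

step_arm --slide '[[2.6,0.8,-0.5],[2.6,1.6,-0.45],[2.6,1.6,-0.4],[2.6,1.6,-0.4],[2.5,1.6,-0.35],[2.4,1.6,-0.3],[2.2,1.6,-0.3],[1.6,1.6,-0.2],[0.8,1.0,-0.2],[0,0,0],[0,0,0],[0,0,0]]' --twist '[[0,0.8,0],[0,0.8,0],[0,0.8,0],[0,0.8,0],[0,0.8,0],[0,0.8,0],[0,0.8,0],[0,0.8,0],[0,0,0],[0,0,0],[0,0,0],[0,0,0]]'

```text
time_s: 18.23
tcp_pos: [0.4881, -0.282, 0.1149]
tcp_rot: [-1.227, 1.178, -1.18]
force: [0.5, -0.3, 1.6]
width: 0.0565
```

```bash
python3 - <<'E'
from h import *
for n in("side","top"):
    f=env.grab_frame(n)[:,:,::-1];cv2.imwrite(f"pics/{n}8.png",f)
S=load("pics/side8.png");T=load("pics/top8.png")
org=lambda h,b:(h[...,0]<20)&(h[...,1]>150)&(h[...,2]>70)
for v in(70,90,110,125):
  o=lambda h,b:(h[...,0]<20)&(h[...,1]>150)&(h[...,2]>v)
  for n,im,roi in(('side',S,(125,255,165,295)),('top',T,(100,180,140,215))):
    try:
      b=blob(im,roi,o);print(v,n,b['area'],b['cen'],b['mom'],b['quad'].round(1).tolist())
    except Exception as e:print(n,e)
c=np.clip(S[246:316,105:175].astype(float)*1.6,0,255).astype(np.uint8)
d=np.clip(T[170:240,95:165].astype(float)*1.6,0,255).astype(np.uint8)
cv2.imwrite("pics/z8.png",np.hstack([cv2.resize(x,(400,400),interpolation=cv2.INTER_CUBIC) for x in(c,d)]))
E
python3 plan.py 0.4852 -0.3035 0.10 1.4 1
```

```text
70 side 106.09375 [141.4575 273.4225] [141.4061 273.427 ] [[137.9, 268.1], [147.6, 269.6], [144.6, 278.9], [135.6, 277.9]]
70 top 66.09375 [123.825 200.525] [123.6293 200.4344] [[126.9, 196.6], [128.1, 202.6], [121.4, 204.6], [118.4, 198.9]]
90 side 99.4375 [141.4223 273.2162] [141.3104 273.2162] [[137.9, 268.1], [147.6, 269.6], [144.6, 278.4], [135.4, 277.4]]
90 top 59.75 [123.35 200.45] [123.283  200.3789] [[125.6, 196.1], [127.9, 202.1], [121.9, 204.9], [118.4, 198.9]]
110 side 92.0625 [141.2115 272.9423] [141.1931 273.0016] [[137.9, 268.1], [147.4, 269.4], [144.6, 277.9], [135.1, 276.6]]
110 top 54.1875 [123.05 200.35] [122.994  200.3052] [[124.9, 195.9], [127.4, 201.9], [121.9, 204.9], [118.4, 198.9]]
125 side 78.4375 [141.2358 272.9497] [141.2021 273.0039] [[138.1, 268.6], [147.1, 269.9], [144.4, 277.6], [135.4, 275.9]]
125 top 49.96875 [122.825 200.275] [122.7924 200.2324] [[124.6, 195.9], [127.1, 201.6], [121.9, 204.9], [118.4, 198.9]]
now [ 0.4882 -0.2822  0.1152] zyaw 2.33 dist 0.0263 rot [-0.0949  0.9298  0.0385]
per row mm 26.345800217614908
[[2.11, 1.52, -0.39]]
[[-0.1, 0.9, 0.0]]
end [ 0.4852 -0.3035  0.1   ]
```

View pics/z8.png

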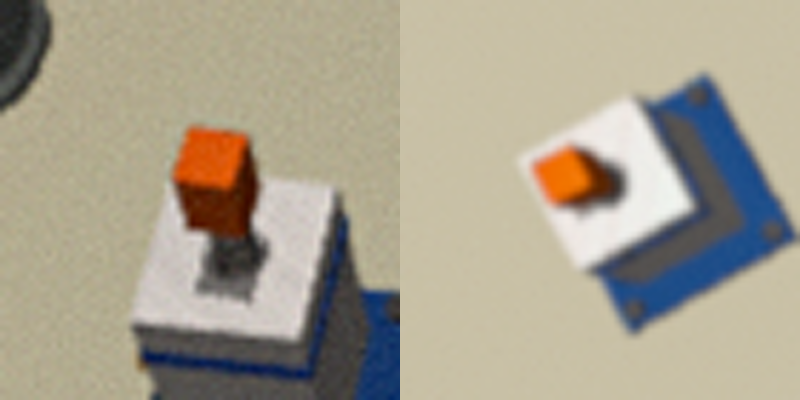

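```bash
python3 - <<'E'
from h import *
for s,t in(((141.2,273.0),(122.8,200.2)),((141.4,273.4),(123.0,200.3)),((141.2,273.0),(123.3,200.45)),((141.4,272.9),(122.6,200.2))):
    print(tri({'side':s,'top':t}))
for z in(.177,.1806): print(z,onz('side',(141.3,273.1),z),onz('top',(122.9,200.3),z))
# block-top scale check with same cams (z=.115 centre)
print(tri({'side':(145.5,290.0),'top':(129.9,201.4)}))
E
```

```text
(array([0.5179, 0.3056, 0.1799]), [np.float64(0.00019489418589650165), np.float64(0.00019489418589656467)])
(array([0.5178, 0.3055, 0.1786]), [np.float64(0.00018880965743231103), np.float64(0.0001888096574321399)])
(array([0.5178, 0.305 , 0.179 ]), [np.float64(0.0007616436363886607), np.float64(0.0007616436363888769)])
(array([0.5176, 0.3056, 0.1807]), [np.float64(9.235239617355697e-05), np.float64(9.235239617366772e-05)])
0.177 [0.5193 0.3047 0.177 ] [0.5178 0.306  0.177 ]
0.1806 [0.5174 0.3059 0.1806] [0.5174 0.305  0.1806]
(array([0.5203, 0.3061, 0.1158]), [np.float64(0.00035658004317961695), np.float64(0.00035658004317963245)])
```

Triangulation puts the rod top at z≈0.1797, so about 64.5 mm stands out. The arm kinematics give 65.6 mm. They agree, so the target is about 65 mm. The rod stands in the bore with a slight lean within the clearance.

step_arm --slide '[[1.0,0.7,-0.2],[1.1,0.8,-0.2],[0,0,0],[0,0,0],[0,0,0],[0,0,0]]' --twist '[[0,0.9,0],[0,0,0],[0,0,0],[0,0,0],[0,0,0],[0,0,0]]'

```text
time_s: 18.83
tcp_pos: [0.4841, -0.3041, 0.0992]
tcp_rot: [-1.22, 1.192, -1.192]
force: [0.7, -0.8, 0.0]
width: 0.0565
```

```bash
python3 plan.py 0.4852 -0.3035 0.018 1.4 4; python3 - <<'E'
from h import *
S=env.grab_frame("side")[:,:,::-1];cv2.imwrite("pics/side9.png",S)
c=S[100:200,255:375];cv2.imwrite("pics/z9.png",cv2.resize(np.clip(c*1.5,0,255).astype(np.uint8),(720,600),interpolation=cv2.INTER_CUBIC))
E
```

```text
now [ 0.4841 -0.3041  0.0992] zyaw 1.33 dist 0.0812 rot [-0.0158 -0.069  -0.0099]
per row mm 20.29639420672352
[[-0.02, 2.03, 0.03], [-0.01, 2.03, 0.03], [-0.02, 2.03, 0.02], [-0.01, 2.03, 0.03]]
[[-0.0, -0.0, -0.0], [-0.0, -0.0, -0.0], [-0.0, -0.0, -0.0], [-0.0, -0.0, -0.0]]
end [ 0.4852 -0.3035  0.018 ]
```

View pics/z9.png

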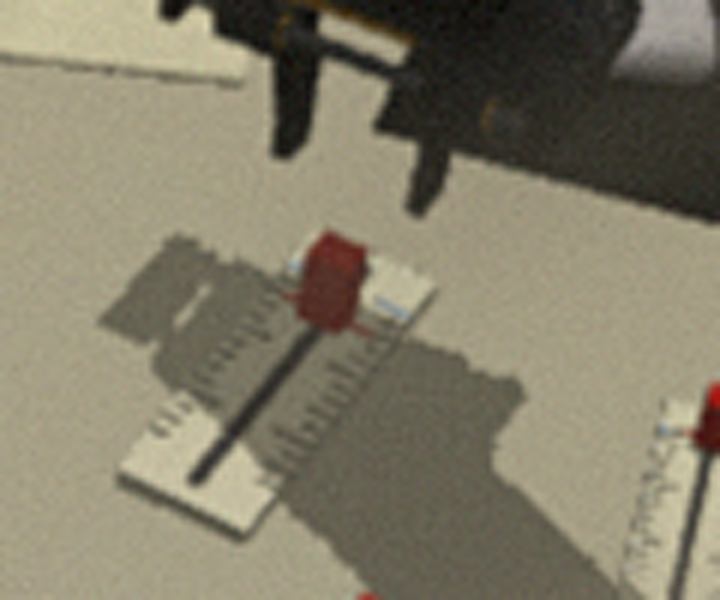

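Fingers straddle the cursor of the large white scale. Descending and gripping across it.

step_arm --slide '[[0,1.5,0.1],[0,2,0],[0,2,0],[0,1.6,0],[0,0.8,0],[0,0,0],[0,0,0],[0,0,0]]' --twist '[[0,0,0],[0,0,0],[0,0,0],[0,0,0],[0,0,0],[0,0,0],[0,0,0],[0,0,0]]'

```text
time_s: 19.55
tcp_pos: [0.4856, -0.3047, 0.0213]
tcp_rot: [-1.22, 1.191, -1.194]
force: [-0.4, -0.6, -0.2]
width: 0.0564
```

step_arm --slide '[[0,0,0],[0,0,0],[0,0,0],[0,0,0],[0,0,0],[0,0,0],[0,0,0],[0,0,0],[0,0,0]]' --twist '[[0,0,0],[0,0,0],[0,0,0],[0,0,0],[0,0,0],[0,0,0],[0,0,0],[0,0,0],[0,0,0]]' --fingers 0

```text
time_s: 20.3
tcp_pos: [0.4855, -0.3044, 0.0202]
tcp_rot: [-1.219, 1.191, -1.193]
force: [4.7, -0.1, -2.0]
width: 0.0239
```

step_arm --slide '[[-0.2,0,0],[-0.4,0,0],[-0.4,0,0],[-0.4,0,0],[-0.5,0,0],[-0.5,0,0],[-0.5,0,0],[-0.4,0,0],[-0.4,0,0],[-0.3,0,0],[-0.2,0,0],[0,0,0]]' --twist '[[0,0,0],[0,0,0],[0,0,0],[0,0,0],[0,0,0],[0,0,0],[0,0,0],[0,0,0],[0,0,0],[0,0,0],[0,0,0],[0,0,0]]'

```text
time_s: 21.3
tcp_pos: [0.4848, -0.262, 0.0203]
tcp_rot: [-1.219, 1.191, -1.193]
force: [6.3, 1.8, -3.7]
width: 0.0238
```

step_arm --slide '[[0,0,0],[0,0,0],[0,0,0]]' --twist '[[0,0,0],[0,0,0],[0,0,0]]'

```text
time_s: 21.55
tcp_pos: [0.4848, -0.2619, 0.0202]
tcp_rot: [-1.219, 1.191, -1.193]
force: [5.4, 1.1, -2.4]
width: 0.0236
```

step_arm --slide '[[0,0,0],[0,0,0],[0,0,0],[0,0,0],[0,0,0]]' --twist '[[0,0,0],[0,0,0],[0,0,0],[0,0,0],[0,0,0]]' --fingers 0.65

```text
time_s: 21.97
tcp_pos: [0.4836, -0.2626, 0.02]
tcp_rot: [-1.22, 1.193, -1.192]
force: [-0.7, -0.9, 0.1]
width: 0.0493
```

step_arm --slide '[[0,-1,0],[0,-2,0],[0,-3,0],[0,-3,0],[0,-3,0],[3,-3,0],[4,-1,0],[4,0,0],[4,0,0],[4,0,0],[2,0,0],[0,0,0]]' --twist '[[0,0,0],[0,0,0],[0,0,0],[0,0,0],[0,0,0],[0,0,0],[0,0,0],[0,0,0],[0,0,0],[0,0,0],[0,0,0],[0,0,0]]'

```text
time_s: 22.97
tcp_pos: [0.4859, -0.4774, 0.1793]
tcp_rot: [-1.219, 1.197, -1.198]
force: [-0.6, -0.5, 0.5]
width: 0.0569
```

```bash
python3 - <<'E'
from h import *
for n in("side","top"):
    f=env.grab_frame(n)[:,:,::-1];cv2.imwrite(f"pics/{n}10.png",f)
S=load("pics/side10.png");T=load("pics/top10.png")
c=T[190:240,305:405];cv2.imwrite("pics/z10.png",cv2.resize(np.clip(c*1.4,0,255).astype(np.uint8),(800,400),interpolation=cv2.INTER_CUBIC))
c=S[130:200,260:340];cv2.imwrite("pics/z10s.png",cv2.resize(np.clip(c*1.4,0,255).astype(np.uint8),(640,560),interpolation=cv2.INTER_CUBIC))
E
```

```text
(no output)
```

View pics/z10.png

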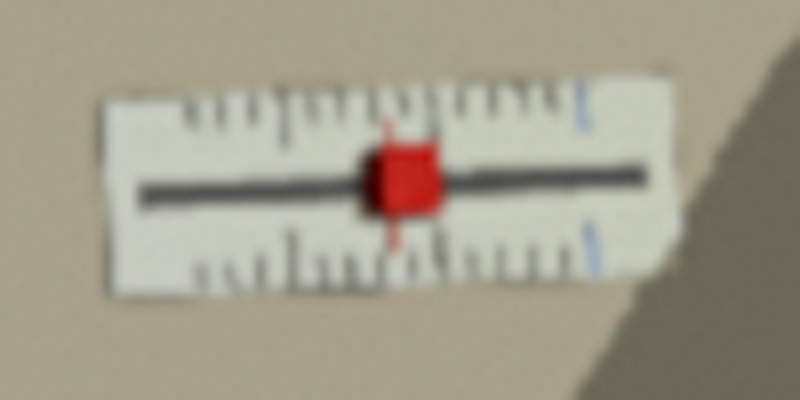

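View pics/z10s.png

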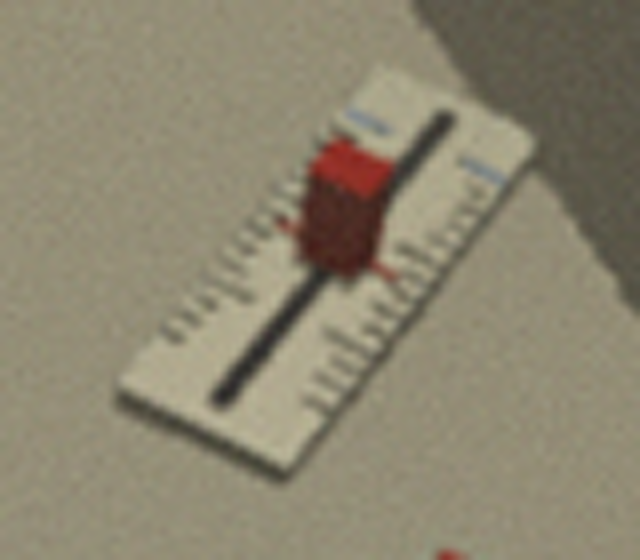

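The needle reads about 65.5 mm by its ticks: top crop zero at 584/594 px, 100 at 285/292 and needle at 389/396. Before handing in, I'll check the rod, jars and cone.

```bash
python3 - <<'E'
from h import *
S=load("pics/side10.png");T=load("pics/top10.png")
for n,im,roi in(('side',S,(125,255,165,295)),('top',T,(100,180,140,215))):
    b=blob(im,roi,lambda h,b:(h[...,0]<20)&(h[...,1]>150)&(h[...,2]>110));print(n,b['cen'],b['area'])
A=load("pics/top0.png").astype(int)
for nm,(x0,y0,x1,y1) in dict(cone=(130,95,178,148),amber=(200,80,235,120),red=(292,88,325,125)).items():
    print(nm,np.abs(A-T)[y0:y1,x0:x1].mean())
o=env.get_obs();print(o['time_s'],o['force'],o['joint_velocities'])
env.finish_job()
E
```

```text
side [141.1824 272.9054] 88.59375
top [122.975 200.325] 52.9375
cone 2.0902777777777777
amber 2.097142857142857
red 2.012831012831013
23.0667 [-0.4204  0.5985  0.1315] [-0.0226 -0.0256 -0.0282  0.0291 -0.0061 -0.0054 -0.0039]
the job is handed in; nothing more can be done
```

The rod is bottomed in the dosing block and let go, the cursor reads about 65.5 mm, and I handed the job in at about 23 s of the 67 s allowed.

- **Bottoming:** pushing the seal ring took about 4–6 N. At the stop the force rose from 13 to 17.5 N with no further motion. The rod was then released, and two later pictures showed it standing unmoved.
- **Length of rod above the mouth:** the arm position gave 65.6 mm, and triangulating the rod's top from the two cameras gave about 64.5 mm. They differ by about 1 mm, within the calibration.
- **Cursor:** I moved the one on the larger white scale, and its needle read 65.4 to 65.6 mm against the ticks on the two sides.
- **Rod lean:** the rod's top sits 2–3 mm to one side of the bore axis. That is an estimated lean of about 0.03–0.04 rad, inside the 0.06 rad limit; I did not measure the tilt separately.
- **Jars and cone:** in the top view they showed only image noise between the first and last pictures.

At hand-in the arm was clear of everything, though its joints were still settling at about 0.03 rad/s. No check failed.

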